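Clamp the ring moulds in the ratchet mould clamp

ROBOT

A 6-joint arm with a two-finger parallel gripper is mounted at the origin on the work surface. World frame = base frame: x ahead of the robot, y to its left, z up, the work surface at z = 0. Lengths are in mm, angles in rad, forces in N, time in s.
With the tool pointing down it reaches from about 275 to 775 mm from the base axis. Payload 14.6 kg.
Tool frame: the origin (TCP) lies between the finger pads; the fingertips stand 14 mm ahead of it and the grasp point (between the pads) lies 5 mm behind it; x points along the fingers, y is the direction in which the jaws open and shut, and the axes are right-handed (so a half turn about x gives the same grasp; the last joint's range is limited). The gripper opens to 85 mm and grips with 20 to 120 N. Pads are 22 mm wide; open, the fingers measure 114 mm over their backs; the gripper's body (76 mm by 85 mm) begins 54 mm behind the grasp point. The pads swing forward as they close: fully open they stand 13 mm farther back than shut.
Start: joints at [1.011, 0.263, -0.048, 1.259, 0, 1.415], TCP at [206.768, 482.572, 245.278] pointing down, gripper open.
Joint ranges: [-2.65, 2.65], [-0.89, 1.7], [-1.18, 1.37], [-2.13, 2.11], [-1.35, 1.29], [-3.14, 3.14]. Speed limits (rad/s): [1.89, 1.89, 2.57, 2.79, 3.14, 3.14].

INTERFACE

Orientations are given as a 3x3 rotation matrix whose columns are the frame's x, y, z axes.
In Python, from cell import env, imaging, order gives the robot as it stands. The module is installed in compiled form; this text tells all that it offers.
- The arm moves only by the tool send_rows, never from a script. Its argument "deltas" is a list of rows, each a list of 7 numbers: the shift along the tool's x, y, z in m, then the turn, a rotation vector about the tool's x, y, z in rad, then the closure, from 0 (fully open) to 1 (shut). A call has 1 to 12 rows; each row is the pose to reach, as a shift and turn from the pose commanded when the call began, along the tool's axes at that moment; what a row does not reach only later rows make up. A row lasts 1/8 s, in which the tool goes at most 62.5 mm and 10.7 degrees, less where a joint would pass 70% of its speed; a pose out of reach is approached as far as the arm can. A call with a gripper value outside its range is refused whole. The fingers move at their own pace and stop on an object; the grip force is fixed at half the most. Time passes only in rows, so rows that repeat a pose let the fingers close. It gives the time, the measured TCP pose, the force and the opening at its end, in the units of the state.
- env.get_obs(): the state, without advancing time (a new reading comes with each control period).
- imaging.snapshot(name): name is "side" or "top"; returns the picture (480x640x3 uint8, red, green, blue); there is no depth.
- imaging.calibration(name): a dict with "mtx" (3x3 intrinsics, pixels), "dist_coeffs" ([k1, k2, p1, p2, k3] as OpenCV has them; the pictures are not rectified), "T" (4x4, takes a point from camera to world coordinates). Camera axes: x right, y down, z forward; pixel columns grow to the right and rows downward; lengths in mm; the calibration is good to about 2 mm. A picture is of the moment at which its call begins. calibration takes no time and is no camera call.
- order.sign_off(): hands the job in, once; it reports no verdict.
The state is a dict: "t": time; "joints": joint angles; "qvel": joint speeds; "joint_efforts": joint torques, N m; "position": TCP position; "ee_rot": TCP orientation; "wrist_force": force on the tool from outside, world axes, zero at the start; "moment": the same for the moment, N m; "gripper_width": opening from 0.0 (shut) to 1.0 (fully open).
Only numpy, scipy, OpenCV 4.12 (cv2) and the standard library are available. Lean on these libraries where they do the work, as an engineer would, in place of code of your own. Each camera call takes 0.05 s, during which the arm holds its last target.

TASK

Stand every ring mould that lies on the bench upright on its long thin edge on the bed of the mould clamp, side by side, facing the jaws and centred between them; then pump the ratchet lever back and forth until the row is clamped and the sprung pressure plate is pushed about half-way in. Finally park the lever back home against its rear stop, and leave the other things on the bench where they are.

Things in the scene. Friction and masses are not known exactly. Their poses are not given: they have to be found in the camera images.
- clamp: Mould clamp, steel base 325 x 92 x 6 mm fixed to the bench; origin on the bench surface, +x the way the jaw closes (roughly away from the robot), z up. The bed is 6 mm above the origin, open at both sides. The fixed grey end jaw (72 mm wide, top 40 mm above the bench) has its face at x = +65 mm; the pressure plate, when open, has its face at x = -65 mm: 130 mm lie free between.
- end_face (a point): Foot of the fixed end jaw's face, at bed height on the centre line (clamp x = +65 mm, z = 6 mm); axes as the clamp's.
- wheel_axis (a point): Vertical axis of the toothed ratchet wheel (84 mm across, 18 notches) and of the lever, at clamp x = -170 mm, y = 0; the point lies 30 mm above the bench and turns with the wheel. The wheel sits on a grey gear housing 90 x 92 mm, top 23 mm above the bench.
- handle (a point): Centre (half-way up) of the lever's upright round handle: black rubber, 22 mm diameter, 62 mm tall, from 42 to 104 mm above the bench, on a steel bar 130 mm out from the wheel axis. Best pinched from above.
- lever (a joint): Ratchet lever, rad. 0 = home at its rear stop, 105 degrees clockwise (from above) of clamp +x; grows as the handle goes towards clamp +x, to the front stop at 1.15. Stays where left. Forward, its pawl pushes the wheel after up to a notch (0.35 rad) of free play; back, it clicks over the teeth and the wheel stays (loaded, it may fall back to its last full notch). A full swing gives 2 or 3 notches, at 4 to 8 N.
- jaw (a joint): Travel of the jaw carriage, m: 0 = fully open, grows as it closes, 11.5 mm per radian of wheel (4 mm a notch), at most 112 mm. It cannot be backed off.
- plunger (a joint): How far the sprung pressure plate (60 mm wide, 30 mm tall, before the jaw carriage) is pushed back into the carriage, m: 0 = out (16 mm gap between plate and carriage), 0.016 = bottomed, half-way 0.008. It gives from about 6 N, then 0.8 N per mm. Its two guide pins are dark for 8 mm next to the plate, then brass: half-way in, no brass is seen.
- plate_face (a point): Centre of the pressure plate's front face, 23 mm above the bench; moves with the plate.
- mould0_mid (a point): Centre of a ring mould: a flat block 64 x 46 x 18 mm, 80 g, aluminium frame with reddish rubber inside. Its x is along the 64 mm length, y along the 46 mm width, z through the 18 mm thickness. Lies flat on the bench at first; all moulds are alike and either face or long edge will do. May be absent.
- mould1_mid (a point): Centre of a ring mould: a flat block 64 x 46 x 18 mm, 80 g, aluminium frame with reddish rubber inside. Its x is along the 64 mm length, y along the 46 mm width, z through the 18 mm thickness. Lies flat on the bench at first; all moulds are alike and either face or long edge will do. May be absent.
- mould2_mid (a point): Centre of a ring mould: a flat block 64 x 46 x 18 mm, 80 g, aluminium frame with reddish rubber inside. Its x is along the 64 mm length, y along the 46 mm width, z through the 18 mm thickness. Lies flat on the bench at first; all moulds are alike and either face or long edge will do. May be absent.
- mould3_mid (a point): Centre of a ring mould: a flat block 64 x 46 x 18 mm, 80 g, aluminium frame with reddish rubber inside. Its x is along the 64 mm length, y along the 46 mm width, z through the 18 mm thickness. Lies flat on the bench at first; all moulds are alike and either face or long edge will do. May be absent.
- jar: Bystander: small glass jar with metal cap, 44 mm across, 45 mm tall. Leave it alone.
- tin: Bystander: round metal tin 68 mm across, 24 mm tall. Leave it alone.
- mandrel: Bystander: steel ring mandrel, tapered rod 240 mm long, 24 mm thick, lying; origin at its thick end. Leave it alone.
- pliers: Bystander: pliers with black grips, about 160 mm long, lying. Leave it alone.
- mallet: Bystander: small hammer 220 mm long, lying. Leave it alone.
- ringclamp: Bystander: wooden ring clamp, about 130 mm long, 20 mm tall, lying. Leave it alone.
- file_block: Bystander: dark wooden block 70 x 50 x 30 mm. Leave it alone.
Things that resemble listed ones, but are neither listed nor needed, are in the scene too. What is shaped like the part that bears mould0_mid but red is not meant.

How it is judged (in metres and radians):
On the way, in this order (a step that is already met when the one before it is completed fails the run):
1. all the moulds stand upright side by side on the bed, before they are clamped (angle between mould0_mid's own z axis and vertical between 1.45 and 1.69 rad and angle between the z axis of each of mould0_mid, mould1_mid, mould2_mid, mould3_mid and the x axis of clamp, either way round below 0.2 rad and y of mould0_mid in the frame of clamp between -0.013 and 0.013 m and z of mould0_mid in the frame of clamp between 0.025 and 0.033 m and x of mould0_mid in the frame of clamp between -0.06 and 0.065 m and angle between mould1_mid's own z axis and vertical between 1.45 and 1.69 rad and y of mould1_mid in the frame of clamp between -0.013 and 0.013 m and z of mould1_mid in the frame of clamp between 0.025 and 0.033 m and x of mould1_mid in the frame of clamp between -0.06 and 0.065 m and angle between mould2_mid's own z axis and vertical between 1.45 and 1.69 rad and y of mould2_mid in the frame of clamp between -0.013 and 0.013 m and z of mould2_mid in the frame of clamp between 0.025 and 0.033 m and x of mould2_mid in the frame of clamp between -0.06 and 0.065 m and angle between mould3_mid's own z axis and vertical between 1.45 and 1.69 rad and y of mould3_mid in the frame of clamp between -0.013 and 0.013 m and z of mould3_mid in the frame of clamp between 0.025 and 0.033 m and x of mould3_mid in the frame of clamp between -0.06 and 0.065 m and value of joint plunger below 0.002 m), for 0.2 s.
2. the row is clamped: the pressure plate is pushed about half-way in (angle between mould0_mid's own z axis and vertical between 1.45 and 1.69 rad and angle between the z axis of each of mould0_mid, mould1_mid, mould2_mid, mould3_mid and the x axis of clamp, either way round below 0.2 rad and y of mould0_mid in the frame of clamp between -0.013 and 0.013 m and z of mould0_mid in the frame of clamp between 0.025 and 0.033 m and x of mould0_mid in the frame of clamp between -0.06 and 0.065 m and angle between mould1_mid's own z axis and vertical between 1.45 and 1.69 rad and y of mould1_mid in the frame of clamp between -0.013 and 0.013 m and z of mould1_mid in the frame of clamp between 0.025 and 0.033 m and x of mould1_mid in the frame of clamp between -0.06 and 0.065 m and angle between mould2_mid's own z axis and vertical between 1.45 and 1.69 rad and y of mould2_mid in the frame of clamp between -0.013 and 0.013 m and z of mould2_mid in the frame of clamp between 0.025 and 0.033 m and x of mould2_mid in the frame of clamp between -0.06 and 0.065 m and angle between mould3_mid's own z axis and vertical between 1.45 and 1.69 rad and y of mould3_mid in the frame of clamp between -0.013 and 0.013 m and z of mould3_mid in the frame of clamp between 0.025 and 0.033 m and x of mould3_mid in the frame of clamp between -0.06 and 0.065 m and value of joint plunger between 0.004 and 0.0125 m), for 0.2 s.
At the end, for the whole second after the job is handed in: Every mould stands on a long edge on the bed (centre 19 to 27 mm above it, within 0.12 rad of upright, turned less than 0.2 rad from the jaws, within 13 mm of the centre line), the pressure plate is pushed in by 4 to 12.5 mm of its 16 mm, the lever is within 0.15 rad of home, and all is at rest (all of step 2 and value of joint lever below 0.15 rad and velocity of joint jaw below 0.005 m/s); the robot touches nothing.
It fails at once if a bystander is moved by more than 40 mm (distance of any of jar, tin, mandrel, pliers, mallet, ringclamp, file_block from where it was at the start of the episode above 0.04 m).
Of mould0, mould1, mould2, mould3 only 2 to 4 are there at a start; the rules pass over those that are not, and their reading is None.
At some moment in a run one of mould0, mould1, mould2, mould3 may be knocked a few centimetres aside while the robot is not near it.
Once in a run the grip may slacken for a moment while it holds something.
It also fails if it takes over 210 s, if anything falls off the work surface, if the arm or the gripper's body presses on something with over 40 N, if the wrist force passes 120 N, or if a joint passes its speed limit or range.

## Working session

There is one attempt and no reset: what is moved stays moved. The work goes in short steps, Python scripts to look and compute and a tool call to move; the robot and the scene stay as the last step left them, time stands still between calls to the robot, and variables do not carry over. Pictures are saved under pics/ and viewed, and the job is handed in when it is done.

Besides the shell and the picture viewer there is one more tool, called after ">>>" as name(argument=value, ...), one argument or row to a line, values as JSON. send_rows: Moves the arm, as the interface text tells. Its arguments: {"type":"object","properties":{"deltas":{"type":"array","items":{"type":"array","items":{"type":"number"}}}},"required":["deltas"]}

```bash
mkdir -p pics; ls
python3 - <<'E'
from cell import env, imaging, order
import cv2
for n in ("side","top"):
    im=imaging.snapshot(n); cv2.imwrite(f"pics/{n}0.png",im[:,:,::-1])
    print(n,imaging.calibration(n))
print(env.get_obs())
E
```

```text
pics
side {'mtx': array([[529.71730253,   0.        , 324.95674191],
       [  0.        , 529.71730253, 237.83006832],
       [  0.        ,   0.        ,   1.        ]]), 'dist_coeffs': array([-0.15977691,  0.        ,  0.        ,  0.        ,  0.        ]), 'T': array([[ 9.25933281e-01, -1.65973787e-01,  3.39264294e-01,
         1.06185085e+02],
       [-3.77055066e-01, -4.58164132e-01,  8.04931740e-01,
        -9.88279200e+02],
       [ 2.18411620e-02, -8.73234407e-01, -4.86810675e-01,
         6.53947017e+02],
       [ 0.00000000e+00,  0.00000000e+00,  0.00000000e+00,
         1.00000000e+00]])}
top {'mtx': array([[482.90475971,   0.        , 317.63307583],
       [  0.        , 482.90475971, 242.61772984],
       [  0.        ,   0.        ,   1.        ]]), 'dist_coeffs': array([0.01393379, 0.        , 0.        , 0.        , 0.        ]), 'T': array([[-2.61393148e-02, -9.77867240e-01,  2.07587085e-01,
         2.82029644e+02],
       [-9.99631738e-01,  2.70829167e-02,  1.70438463e-03,
        -9.22483990e-01],
       [-7.28872562e-03, -2.07466087e-01, -9.78215057e-01,
      
[... 195 characters left out ...]
75e+00,
        2.62182300e-05,  1.41550291e+00]), 'qvel': array([-0.00049538,  0.00010715,  0.0009105 ,  0.00160716,  0.00075968,
        0.00102981]), 'joint_efforts': array([ 2.35300235e-03, -6.38580251e+01,  3.85062969e+01,  1.00104930e-02,
       -2.03289651e-04, -2.72699060e-05]), 'position': array([206.64304793, 482.37575756, 244.89858216]), 'ee_rot': array([[-5.06430713e-04,  3.93846631e-01,  9.19176030e-01],
       [-7.58229085e-04,  9.19175733e-01, -3.93846922e-01],
       [-9.99999584e-01, -8.96402178e-04, -1.66872851e-04]]), 'wrist_force': array([-0.32269171,  0.66301497,  0.48459039]), 'moment': array([-0.00306901, -0.03961132,  0.01306541]), 'gripper_width': 0.9987832262348652}
```

View pics/top0.png

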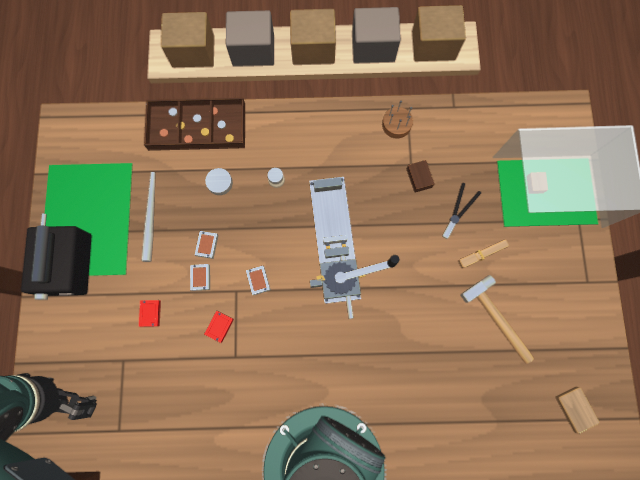

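View pics/side0.png

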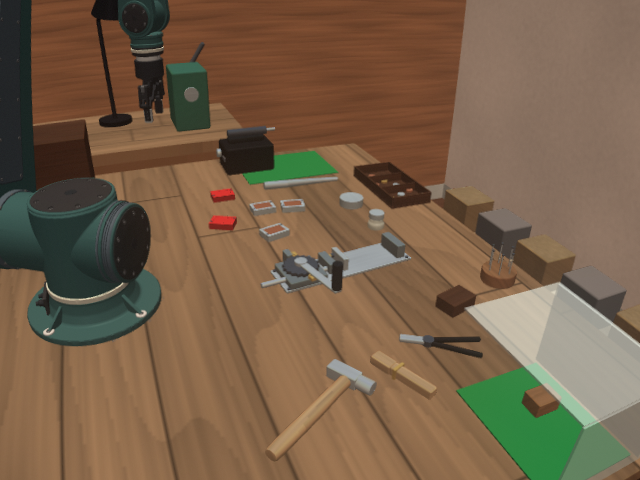

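```bash
cat > h.py <<'E'
import numpy as np, cv2
from cell import env, imaging, order
CAL={n:imaging.calibration(n) for n in("side","top")}
def ray(n,px):
    c=CAL[n]; u=cv2.undistortPoints(np.array(px,float).reshape(-1,1,2),c["mtx"],c["dist_coeffs"]).reshape(-1,2)
    d=np.c_[u,np.ones(len(u))]@c["T"][:3,:3].T
    return c["T"][:3,3],d
def plane(n,px,z):
    o,d=ray(n,px); s=(z-o[2])/d[:,2]; return o+s[:,None]*d
def tri(pt,ps):
    o1,d1=ray("top",pt);o2,d2=ray("side",ps);r=[]
    for a,b in zip(d1,d2):
        a=a/np.linalg.norm(a);b=b/np.linalg.norm(b)
        s=np.linalg.lstsq(np.c_[a,-b],o2-o1,rcond=None)[0]
        p,q=o1+s[0]*a,o2+s[1]*b; r.append(np.r_[(p+q)/2,np.linalg.norm(p-q)])
    return np.array(r)
def proj(n,P):
    c=CAL[n];T=np.linalg.inv(c["T"]);P=np.array(P,float).reshape(-1,3)
    return cv2.projectPoints(P,cv2.Rodrigues(T[:3,:3])[0],T[:3,3],c["mtx"],c["dist_coeffs"])[0].reshape(-1,2)
def snap(n,f=None):
    im=imaging.snapshot(n)[:,:,::-1].copy()
    if f: cv2.imwrite(f"pics/{f}.png",im)
    return im
def crop(im,x0,x1,y0,y1,k,f):
    cv2.imwrite(f"pics/{f}.png",cv2.resize(im[y0:y1,x0:x1],None,fx=k,fy=k,interpolation=cv2.INTER_CUBIC))
def R3(yaw):  # tool down; yaw = angle of tool y axis in world
    y=np.array([np.cos(yaw),np.sin(yaw),0]);x=np.array([0,0,-1.]);return np.c_[x,y,np.cross(x,y)]
E
python3 - <<'E'
from h import *
t=cv2.imread("pics/top0.png");s=cv2.imread("pics/side0.png")
crop(t,130,290,220,340,5,"c1");crop(t,290,410,170,325,3.8,"c2");crop(s,200,420,180,305,3.6,"c3")
crop(t,480,640,110,240,4,"c4")
E
```

```text
(no output)
```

View pics/c1.png

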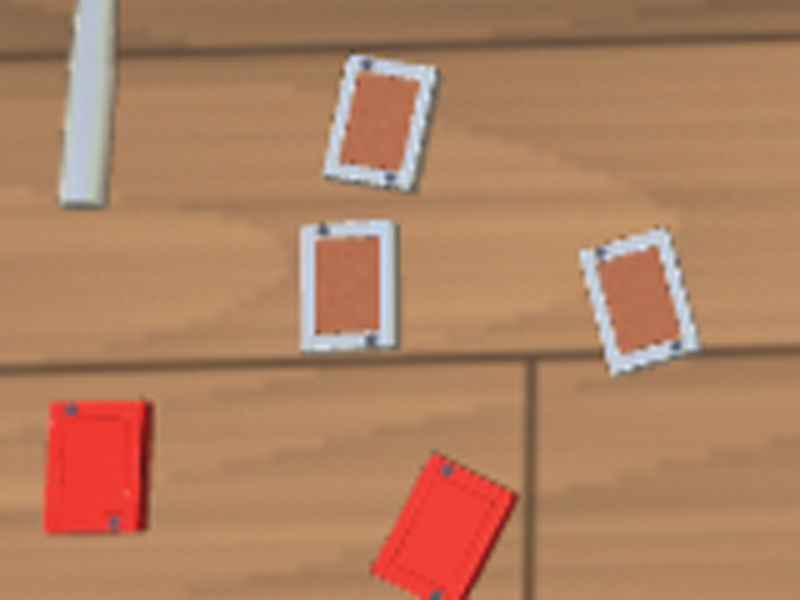

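View pics/c2.png

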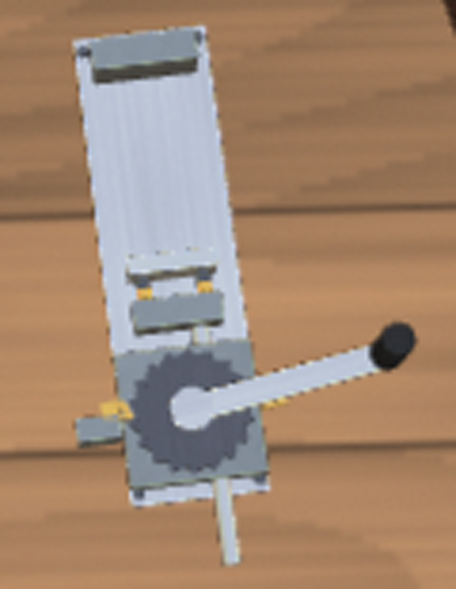

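View pics/c3.png

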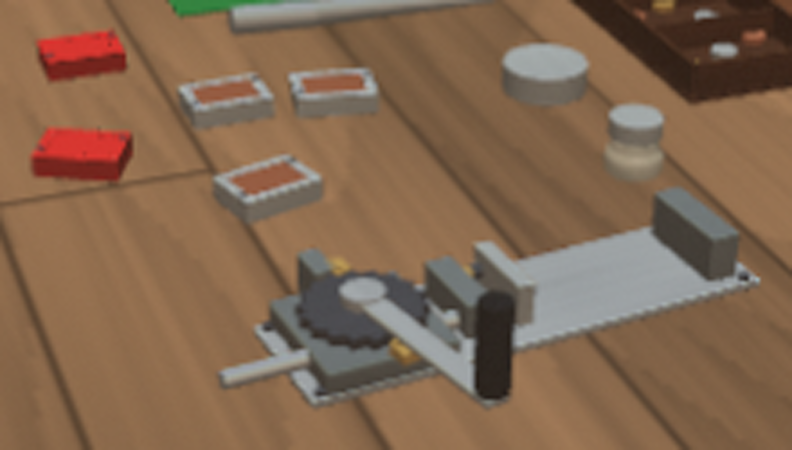

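View pics/c4.png

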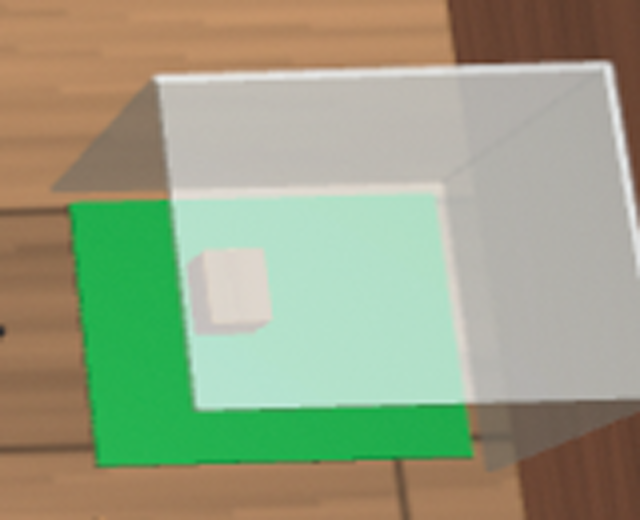

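```bash
cat >> h.py <<'E'
def moulds(im,n="top",z=18,roi=None):
    hsv=cv2.cvtColor(im,cv2.COLOR_BGR2HSV)
    m=((hsv[...,0]<14)&(hsv[...,1]>135)&(hsv[...,1]<225)&(hsv[...,2]>110)).astype(np.uint8)
    m=cv2.morphologyEx(m,cv2.MORPH_OPEN,np.ones((3,3)))
    r=[]
    for c in cv2.findContours(m,cv2.RETR_EXTERNAL,cv2.CHAIN_APPROX_NONE)[0]:
        if cv2.contourArea(c)<60: continue
        P=plane(n,c.reshape(-1,2),z)[:,:2].astype(np.float32)
        (cx,cy),wh,a=cv2.minAreaRect(P); 
        if max(wh)>60 or min(wh)<15: continue
        b=cv2.boxPoints(((cx,cy),wh,a)); e=[b[1]-b[0],b[2]-b[1]]; e=max(e,key=np.linalg.norm)
        r.append((c.reshape(-1,2).mean(0).round(1),(round(cx,1),round(cy,1)),np.round(wh,1),round(float(np.arctan2(e[1],e[0])%np.pi),3)))
    return r
E
python3 - <<'E'
from h import *
t=cv2.imread("pics/top0.png")
for m in moulds(t): print(m)
k=3.8
def f(*p): return [(290+a/k-.5+.5/k,170+b/k-.5+.5/k) for a,b in p]
base=plane("top",f((75,40),(207,27),(270,488),(132,505)),6);print("base",base.round(1))
print([np.linalg.norm(base[i]-base[i-1]).round(1) for i in range(4)])
# end jaw top front corners z=40, carriage, plate
print("jaw top face edge",plane("top",f((92,68),(197,58)),40).round(1), "foot",plane("top",f((96,82),(197,72)),6).round(1))
print("plate top front",plane("top",f((128,257),(215,248)),38).round(1))
print("hub",plane("top",f((190,408)),42).round(1), "wheel c",plane("top",f((193,408)),36).round(1))
print("handle top",plane("top",f((397,341)),104).round(1))
E
```

```text
(array([257.7, 279.8]), (445.6, 153.2), array([44.5, 28.5]), 0.265)
(array([199.3, 276.9]), (457.5, 299.9), array([43.5, 30. ]), 0.023)
(array([205.6, 244.3]), (540.0, 285.2), array([28.9, 44.3]), 2.95)
base [[ 707.3   18.5    6. ]
 [ 714.2  -73.2    6. ]
 [ 394.3 -102.6    6. ]
 [ 385.6  -11.6    6. ]]
[np.float64(323.2), np.float64(92.0), np.float64(321.3), np.float64(91.4)]
jaw top face edge [[675.3   7.   40. ]
 [680.3 -63.6  40. ]] foot [[676.5   4.8   6. ]
 [681.7 -65.1   6. ]]
plate top front [[545.2 -13.4  38. ]
 [549.7 -70.8  38. ]]
hub [[443.6 -50.4  42. ]] wheel c [[444.4 -52.6  36. ]]
handle top [[ 473.1 -176.2  104. ]]
```

```bash
cat >> h.py <<'E'
from scipy.spatial.transform import Rotation as Ro
CY=0.09; CO=np.array([614,-35.1,0.]); CX=np.array([np.cos(CY),np.sin(CY),0]); CYV=np.array([-np.sin(CY),np.cos(CY),0]); UP=np.array([0,0,1.])
def Rxy(x,y): return np.c_[x,y,np.cross(x,y)]
def pickR(yaw,sgn=1,th=np.pi/4):
    # yaw: tool y direction (along long axis); h = -(y x up)... h x up = y
    y=np.array([np.cos(yaw),np.sin(yaw),0]); h=np.cross(UP,y)
    return Rxy(np.sin(th)*h-np.cos(th)*UP,y),h
def placeR(ph=np.pi/4): return Rxy(np.sin(ph)*CX-np.cos(ph)*UP,CYV)
def go(P,R,o=None):
    o=o or env.get_obs(); R0=o["ee_rot"]; d=R0.T@(np.array(P)-o["position"])/1000
    return np.r_[d,Ro.from_matrix(R0.T@R).as_rotvec()].round(4).tolist()
E
python3 - <<'E'
from h import *
R,h=pickR(.265); a=R[:,0]
c=np.array([445.6,153.2,0])
tip=c+3*h+9.3*UP; T=tip-14*a
print(T.round(1)); print("above",go(T+80*UP,R))
E
```

```text
[447.4 146.5  19.2]
above [0.1458, -0.2137, 0.3536, 0.8526, 0.7307, 0.3542]
```

>>> send_rows(
  deltas=[
    [0.146,-0.214,0.354,0.853,0.731,0.354,0.18],
    [0.146,-0.214,0.354,0.853,0.731,0.354,0.18],
    [0.146,-0.214,0.354,0.853,0.731,0.354,0.18],
    [0.146,-0.214,0.354,0.853,0.731,0.354,0.18],
    [0.146,-0.214,0.354,0.853,0.731,0.354,0.18],
    [0.146,-0.214,0.354,0.853,0.731,0.354,0.18],
    [0.146,-0.214,0.354,0.853,0.731,0.354,0.18],
    [0.146,-0.214,0.354,0.853,0.731,0.354,0.18],
    [0.146,-0.214,0.354,0.853,0.731,0.354,0.18],
    [0.146,-0.214,0.354,0.853,0.731,0.354,0.18],
    [0.146,-0.214,0.354,0.853,0.731,0.354,0.18],
    [0.146,-0.214,0.354,0.853,0.731,0.354,0.18],
  ],
)

```text
t: 1.6
position: [447.4, 147.3, 99.9]
ee_rot: [[-0.185, 0.965, 0.187], [0.683, 0.263, -0.682], [-0.707, 0.001, -0.707]]
wrist_force: [-1.0, 0.5, -0.0]
gripper_width: 0.818
```

Run:
```python
from h import *
o=env.get_obs();print(o["t"],o["joints"].round(2),o["position"].round(1),o["ee_rot"].round(3),o["gripper_width"],o["wrist_force"].round(2))
R,h=pickR(.265); a=R[:,0]
T=np.array([447.4,146.5,19.2])
print("left",go(T+80*UP,R))
t=snap("top");s=snap("side")
for m in moulds(t): print(m)
crop(t,180,380,180,330,4,"c5");crop(s,180,400,120,280,3.6,"c6")
```

```text
1.6 [-0.24  0.5  -0.38  1.14  0.67  0.91] [447.4 147.3  99.9] [[-0.185  0.965  0.187]
 [ 0.683  0.263 -0.682]
 [-0.707  0.001 -0.707]] 0.8182936915801902 [-1.03  0.51 -0.05]
left [-0.0001, -0.0002, 0.001, 0.0019, -0.0002, 0.0002]
(array([205.6, 244.3]), (540.0, 285.2), array([28.9, 44.3]), 2.95)
```

View pics/c5.png

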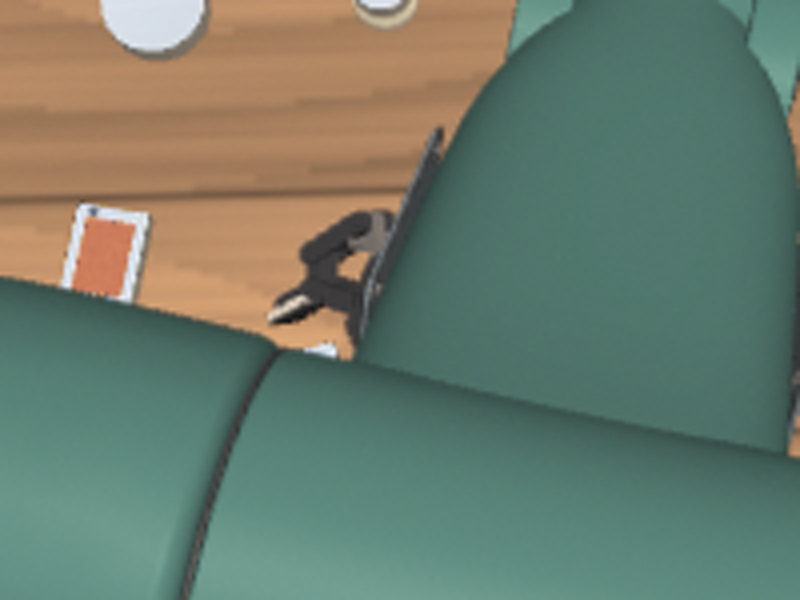

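View pics/c6.png

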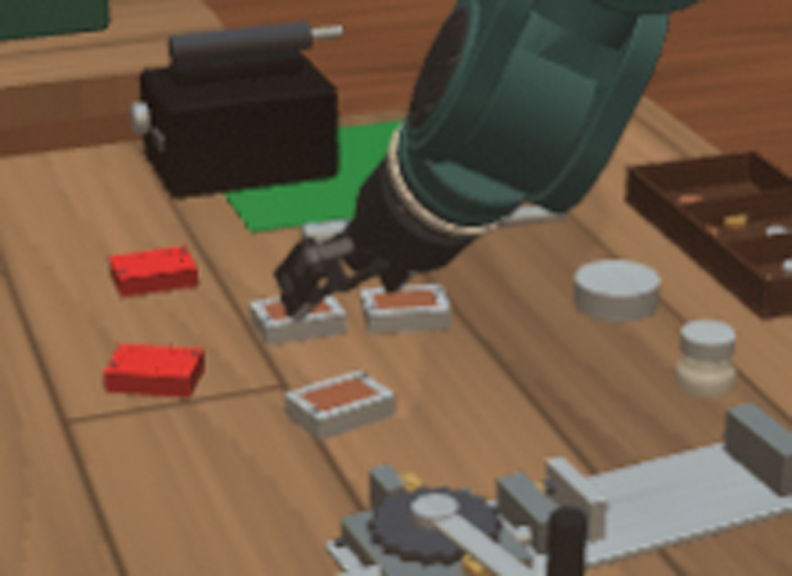

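>>> send_rows(
  deltas=[
    [0.02,0,0.021,0.002,0,0,0.18],
    [0.04,0,0.041,0.002,0,0,0.18],
    [0.05,0,0.051,0.002,0,0,0.18],
    [0.053,0,0.054,0.002,0,0,0.18],
    [0.053,0,0.054,0.002,0,0,0.18],
  ],
)

```text
t: 2.33
position: [448.2, 145.9, 24.0]
ee_rot: [[-0.185, 0.966, 0.183], [0.683, 0.26, -0.682], [-0.707, -0.001, -0.708]]
wrist_force: [0.2, 0.1, 0.7]
gripper_width: 0.821
```

Run:
```python
from h import *
o=env.get_obs();print(o["t"],o["position"].round(1),o["wrist_force"].round(2))
s=snap("side")
crop(s,220,320,190,250,8,"c7")
```

```text
2.325 [448.2 145.9  24. ] [0.24 0.11 0.71]
```

View pics/c7.png

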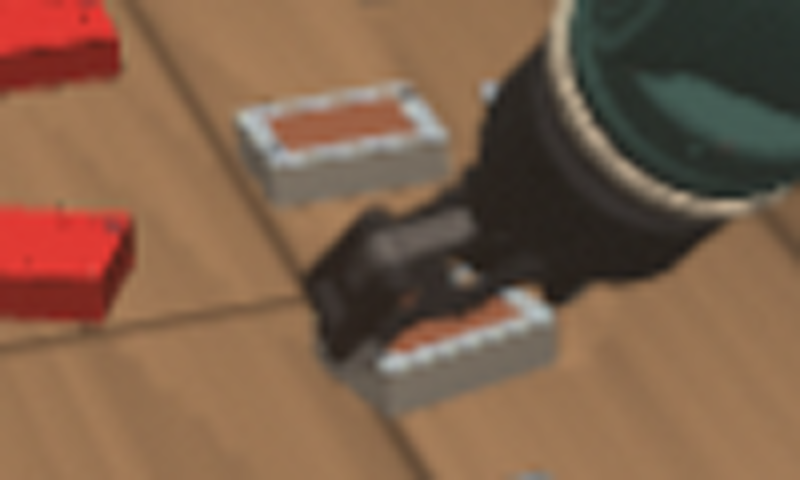

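>>> send_rows(
  deltas=[
    [0.0015,0,0.0015,0,0,0,0.18],
    [0.003,0,0.003,0,0,0,0.18],
    [0.003,0,0.003,0,0,0,0.18],
  ],
)

```text
t: 2.75
position: [448.1, 145.8, 19.4]
ee_rot: [[-0.185, 0.966, 0.183], [0.683, 0.26, -0.682], [-0.707, -0.001, -0.708]]
wrist_force: [-0.1, -0.8, -0.8]
gripper_width: 0.82
```

>>> send_rows(
  deltas=[
    [0.0015,0,0.0015,0,0,0,0.18],
    [0.0015,0,0.0015,0,0,0,0.18],
  ],
)

```text
t: 3.0
position: [448.0, 145.8, 17.1]
ee_rot: [[-0.185, 0.966, 0.183], [0.683, 0.26, -0.682], [-0.706, -0.001, -0.708]]
wrist_force: [0.1, -0.1, 0.4]
gripper_width: 0.817
```

>>> send_rows(
  deltas=[
    [0.0015,0,0.0015,0,0,0,0.18],
    [0.0015,0,0.0015,0,0,0,0.18],
  ],
)

```text
t: 3.25
position: [448.0, 145.8, 15.0]
ee_rot: [[-0.185, 0.966, 0.183], [0.683, 0.26, -0.682], [-0.706, -0.001, -0.708]]
wrist_force: [1.1, -0.5, -0.5]
gripper_width: 0.818
```

>>> send_rows(
  deltas=[
    [0,0,0,0,0,0,0.4],
    [0,0,0,0,0,0,0.6],
    [0,0,0,0,0,0,0.6],
    [0,0,0,0,0,0,0.6],
    [0,0,0,0,0,0,0.6],
  ],
)

```text
t: 3.88
position: [448.1, 145.8, 15.5]
ee_rot: [[-0.185, 0.966, 0.183], [0.683, 0.26, -0.682], [-0.707, -0.001, -0.708]]
wrist_force: [-0.9, -3.5, 7.6]
gripper_width: 0.731
```

>>> send_rows(
  deltas=[
    [-0.02,0,-0.02,0,0,0,0.6],
    [-0.05,0,-0.05,0,0,0,0.6],
    [-0.08,0,-0.08,0,0,0,0.6],
    [-0.08,0,-0.08,0,0,0,0.6],
  ],
)

```text
t: 4.38
position: [449.1, 145.6, 130.2]
ee_rot: [[-0.182, 0.966, 0.186], [0.682, 0.26, -0.683], [-0.708, 0.003, -0.706]]
wrist_force: [0.4, -0.6, -1.5]
gripper_width: 0.729
```

```bash
cat >> h.py <<'E'
def mtool(R,T,c):
    m=R.T@(np.array(c,float)-np.array(T,float)); m[1]=0; return m
def rep(): 
    o=env.get_obs();print(round(o["t"],2),o["joints"].round(2),o["position"].round(1),o["wrist_force"].round(1),round(o["gripper_width"],3)); return o
E
python3 - <<'E'
from h import *
o=rep(); s=snap("side"); crop(s,220,380,130,250,5,"c8")
R=np.array([[-0.185, 0.966, 0.183], [0.683, 0.26, -0.682], [-0.707, -0.001, -0.708]])
m=mtool(R,[448.1,145.8,15.5],[445.6,153.2,9]);print("mould in tool",m.round(1))
Rp=placeR()
for up in (70,3):
    tgt=CO+CX*53+UP*(29+up); T=tgt-Rp@m; print(up,T.round(1),go(T,Rp))
E
```

```text
4.38 [-0.24  0.47 -0.34  1.21  0.67  0.91] [449.1 145.6 130.2] [ 0.4 -0.6 -1.5] 0.729
mould in tool [10.1  0.  -0.9]
70 [660.3 -30.9 106.8] [-0.1438, 0.1584, 0.1752, -1.5278, -1.2853, -0.0004]
3 [660.3 -30.9  39.8] [-0.0964, 0.1583, 0.2226, -1.5278, -1.2853, -0.0004]
```

View pics/c8.png

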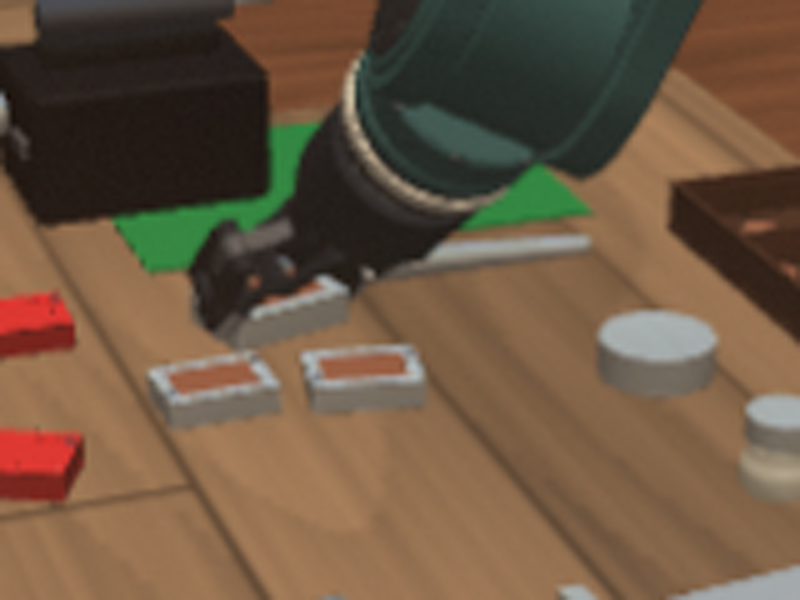

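>>> send_rows(
  deltas=[
    [-0.144,0.158,0.175,-1.528,-1.285,0,0.6],
    [-0.144,0.158,0.175,-1.528,-1.285,0,0.6],
    [-0.144,0.158,0.175,-1.528,-1.285,0,0.6],
    [-0.144,0.158,0.175,-1.528,-1.285,0,0.6],
    [-0.144,0.158,0.175,-1.528,-1.285,0,0.6],
    [-0.144,0.158,0.175,-1.528,-1.285,0,0.6],
    [-0.144,0.158,0.175,-1.528,-1.285,0,0.6],
    [-0.144,0.158,0.175,-1.528,-1.285,0,0.6],
    [-0.144,0.158,0.175,-1.528,-1.285,0,0.6],
    [-0.144,0.158,0.175,-1.528,-1.285,0,0.6],
    [-0.144,0.158,0.175,-1.528,-1.285,0,0.6],
    [-0.144,0.158,0.175,-1.528,-1.285,0,0.6],
  ],
)

```text
t: 5.92
position: [657.3, -30.5, 103.3]
ee_rot: [[0.699, -0.089, 0.709], [0.065, 0.996, 0.061], [-0.712, 0.003, 0.702]]
wrist_force: [0.2, -1.4, -1.2]
gripper_width: 0.729
```

Run:
```python
from h import *
o=rep(); s=snap("side"); crop(s,260,460,130,280,4,"c9");t=snap("top");crop(t,270,400,130,260,4.5,"c10")
m=np.array([10.1,0,-.9])
Rp=placeR()
for up in (70,3):
    tgt=CO+CX*53+UP*(29+up); T=tgt-Rp@m; print(up,T.round(1),go(T,Rp))
print(moulds(t))
```

```text
5.92 [-0.28  0.3  -0.85 -0.32  0.26 -0.26] [657.3 -30.5 103.3] [ 0.2 -1.4 -1.2] 0.729
70 [660.3 -30.9 106.8] [-0.0005, -0.0, 0.0018, -0.0035, -0.005, -0.0012]
3 [660.3 -30.9  39.8] [0.0471, -0.0002, -0.0453, -0.0035, -0.005, -0.0012]
[(array([199.4, 276.9]), (457.3, 299.9), array([43.2, 30. ]), 0.023), (array([205.6, 244.3]), (540.0, 285.2), array([28.9, 44.3]), 2.95)]
```

View pics/c9.png

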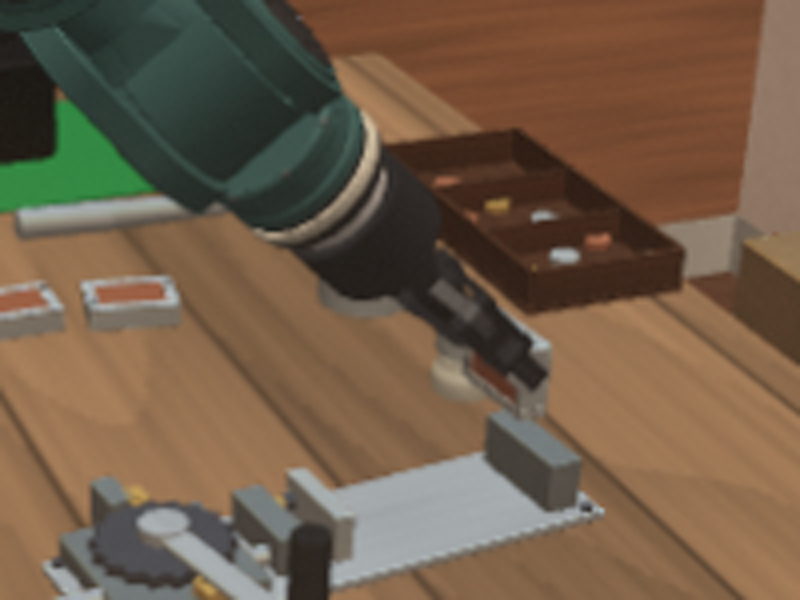

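View pics/c10.png

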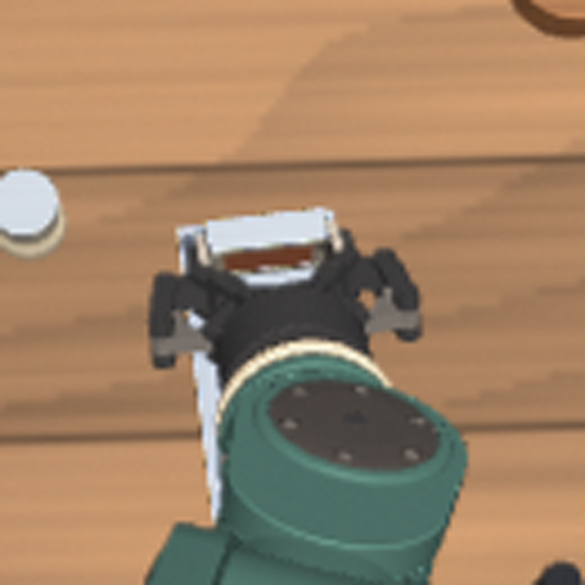

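Run:
```python
from h import *
o=env.get_obs();R=o["ee_rot"];c=o["position"]+R@np.array([10.1,0,-.9]);print("c",c)
k=4.5
f=lambda a,b:(270+a/k-.5+.5/k,130+b/k-.5+.5/k)
P=plane("top",[f(205,222),f(330,208),f(207,246),f(327,237)],c[2]+23)
for p in P: d=p-CO; print(p.round(1),"clamp",(d@CX).round(1),(d@CYV).round(1))
d=c-CO;print("expected clamp",d@CX,d@CYV)
```

```text
c [665.78902182 -30.37649125  97.33967855]
[669.8   2.8 120.3] clamp 59.0 32.7
[675.7 -63.7 120.3] clamp 58.9 -34.0
[656.4   2.1 120.3] clamp 45.6 33.2
[659.6 -61.5 120.3] clamp 43.0 -30.4
expected clamp 52.00395993977859 0.04966929897356675
```

>>> send_rows(
  deltas=[
    [0.015,0,-0.015,0,0,0,0.6],
    [0.03,0,-0.03,0,0,0,0.6],
    [0.042,0,-0.042,0,0,0,0.6],
    [0.046,0,-0.046,0,0,0,0.6],
    [0.046,0,-0.046,0,0,0,0.6],
  ],
)

```text
t: 6.65
position: [659.8, -30.9, 40.9]
ee_rot: [[0.702, -0.09, 0.706], [0.064, 0.996, 0.062], [-0.709, 0.002, 0.705]]
wrist_force: [-0.7, 0.8, -0.6]
gripper_width: 0.729
```

Run:
```python
from h import *
s=snap("side"); crop(s,320,440,190,280,6,"c11");o=rep()
c=o["position"]+o["ee_rot"]@np.array([10.1,0,-.9]);d=c-CO;print(d@CX,d@CYV,c[2])
```

```text
6.7 [-0.28  0.43 -0.93 -0.54  0.26 -0.26] [659.9 -30.9  41.4] [-0.7 -0.3 -0.5] 0.731
52.536429739081385 0.044811341877449715 33.63396563902567
```

View pics/c11.png

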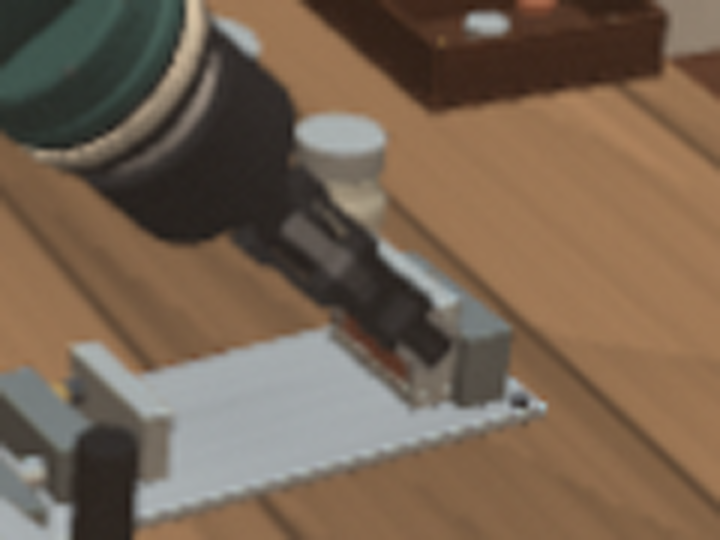

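>>> send_rows(
  deltas=[
    [0.001,0,-0.001,0,0,0,0.6],
    [0.002,0,-0.002,0,0,0,0.6],
    [0.0025,0,-0.0025,0,0,0,0.6],
    [0.0025,0,-0.0025,0,0,0,0.6],
  ],
)

```text
t: 7.2
position: [659.3, -30.8, 37.5]
ee_rot: [[0.703, -0.09, 0.706], [0.064, 0.996, 0.063], [-0.708, 0.001, 0.706]]
wrist_force: [-0.0, -0.4, -0.9]
gripper_width: 0.732
```

>>> send_rows(
  deltas=[
    [0.0007,0,-0.0007,0,0,0,0.6],
    [0.0007,0,-0.0007,0,0,0,0.6],
  ],
)

```text
t: 7.45
position: [659.7, -30.8, 37.5]
ee_rot: [[0.704, -0.09, 0.704], [0.064, 0.996, 0.063], [-0.707, 0.001, 0.707]]
wrist_force: [-7.3, 0.3, 12.1]
gripper_width: 0.732
```

>>> send_rows(
  deltas=[
    [-0.0004,0,0.0004,0,0,0,0.2],
    [-0.0004,0,0.0004,0,0,0,0.12],
    [-0.0004,0,0.0004,0,0,0,0.12],
    [-0.0004,0,0.0004,0,0,0,0.12],
  ],
)

```text
t: 7.95
position: [659.3, -30.8, 36.9]
ee_rot: [[0.703, -0.09, 0.706], [0.064, 0.996, 0.063], [-0.709, 0.001, 0.706]]
wrist_force: [-0.1, 0.3, 0.4]
gripper_width: 0.88
```

>>> send_rows(
  deltas=[
    [-0.02,0,0.002,0,0,0,0.12],
    [-0.06,0,0.01,0,0,0,0.12],
    [-0.12,0,0.03,0,0,0,0.12],
    [-0.12,0,0.03,0,0,0,0.12],
    [-0.12,0,0.03,0,0,0,0.12],
  ],
)

```text
t: 8.57
position: [596.4, -36.8, 143.4]
ee_rot: [[0.703, -0.09, 0.705], [0.064, 0.996, 0.063], [-0.708, 0.001, 0.706]]
wrist_force: [0.9, 0.1, -0.4]
gripper_width: 0.876
```

Run:
```python
from h import *
o=rep(); s=snap("side"); crop(s,320,440,190,280,6,"c12");t=snap("top");crop(t,290,370,160,220,9,"c13")
for m in moulds(t): print(m)
R,h=pickR(.023); a=R[:,0];m=np.array([10.1,0,-.9])
c=np.array([457.3,299.9,0]);T=c+9*UP-R@m
print("tool y=+x",T.round(1),go(T+80*UP,R))
R,h=pickR(.023+np.pi);T=c+9*UP-R@m
print("tool y=-x",T.round(1),go(T+80*UP,R))
```

```text
8.57 [-0.33  0.14 -0.92 -0.22  0.29 -0.31] [596.4 -36.8 143.4] [ 0.9  0.1 -0.4] 0.876
(array([199.3, 276.9]), (457.5, 299.9), array([43.5, 30. ]), 0.023)
(array([205.6, 244.3]), (540.0, 285.2), array([28.9, 44.3]), 2.95)
tool y=+x [457.5 292.1  15.5] [-0.0431, 0.3397, -0.11, 1.7785, 1.1723, 0.0018]
tool y=-x [457.1 307.7  15.5] [-0.0424, 0.3552, -0.1093, -1.6396, 1.2386, -0.0051]
```

View pics/c12.png

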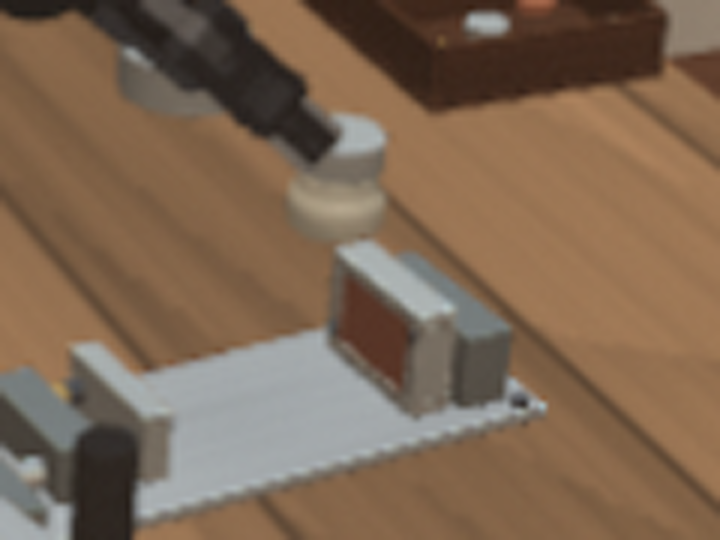

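View pics/c13.png

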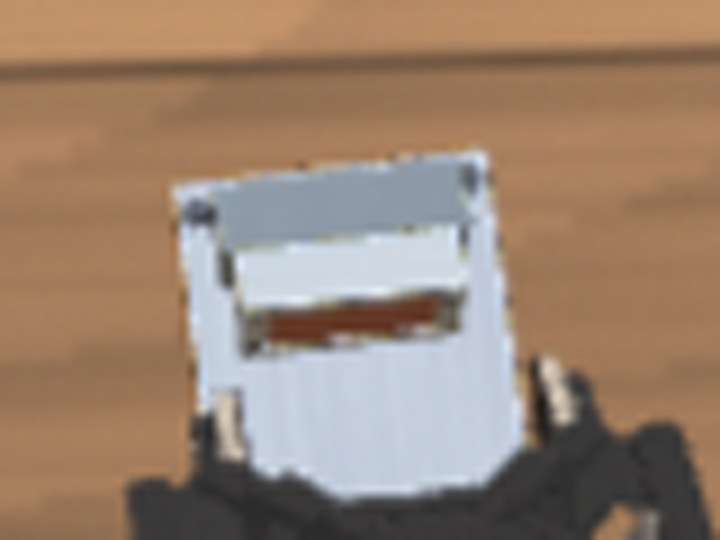

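>>> send_rows(
  deltas=[
    [-0.043,0.34,-0.11,1.779,1.172,0.002,0.19],
    [-0.043,0.34,-0.11,1.779,1.172,0.002,0.19],
    [-0.043,0.34,-0.11,1.779,1.172,0.002,0.19],
    [-0.043,0.34,-0.11,1.779,1.172,0.002,0.19],
    [-0.043,0.34,-0.11,1.779,1.172,0.002,0.19],
    [-0.043,0.34,-0.11,1.779,1.172,0.002,0.19],
    [-0.043,0.34,-0.11,1.779,1.172,0.002,0.19],
    [-0.043,0.34,-0.11,1.779,1.172,0.002,0.19],
    [-0.043,0.34,-0.11,1.779,1.172,0.002,0.19],
    [-0.043,0.34,-0.11,1.779,1.172,0.002,0.19],
    [-0.043,0.34,-0.11,1.779,1.172,0.002,0.19],
    [-0.043,0.34,-0.11,1.779,1.172,0.002,0.19],
  ],
)

```text
t: 10.18
position: [457.7, 291.9, 94.1]
ee_rot: [[-0.017, 1.0, 0.01], [0.708, 0.019, -0.706], [-0.706, -0.005, -0.708]]
wrist_force: [0.5, 0.5, 0.2]
gripper_width: 0.808
```

Run:
```python
from h import *
s=snap("side"); crop(s,220,340,160,250,6,"c14");t=snap("top");crop(t,150,270,220,310,6,"c15")
for q in moulds(t): print(q)
R,h=pickR(.023); a=R[:,0];m=np.array([10.1,0,-.9])
c=np.array([457.3,299.9,0]);T=c+9*UP-R@m
o=rep();print(go(T+80*UP,R),go(T+4*UP,R))
```

```text
(array([197.4, 275.3]), (459.3, 302.5), array([40., 25.]), 0.023)
10.28 [ 0.04  0.37 -0.59  0.59  0.78  1.6 ] [457.5 291.9  94.2] [ 1.4 -0.2  0.4] 0.81
[-0.0008, -0.0, -0.0011, -0.0031, 0.0004, 0.0005] [0.053, 0.0002, 0.0526, -0.0031, 0.0004, 0.0005]
```

View pics/c14.png

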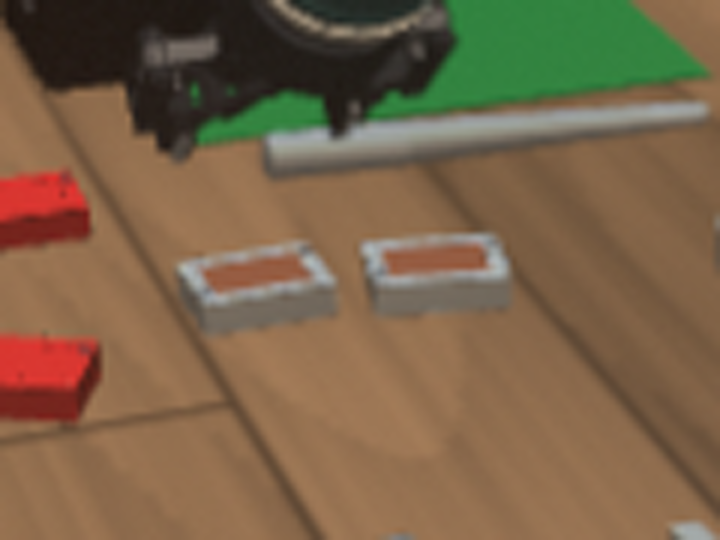

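View pics/c15.png

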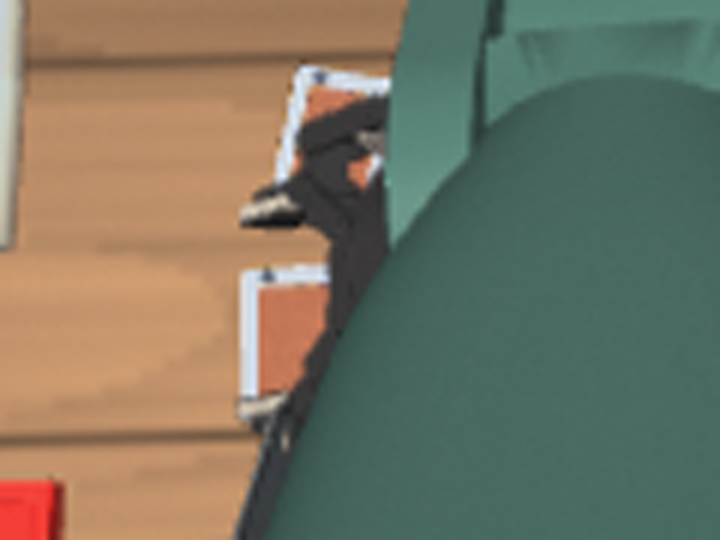

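>>> send_rows(
  deltas=[
    [0.02,0,0.02,0,0,0,0.19],
    [0.038,0,0.038,0,0,0,0.19],
    [0.044,0,0.044,0,0,0,0.19],
    [0.047,0,0.047,0,0,0,0.19],
    [0.047,0,0.047,0,0,0,0.19],
  ],
)

```text
t: 10.9
position: [458.0, 292.4, 30.2]
ee_rot: [[-0.014, 1.0, 0.018], [0.706, 0.023, -0.707], [-0.708, 0.003, -0.707]]
wrist_force: [-0.9, 0.5, -0.1]
gripper_width: 0.808
```

>>> send_rows(
  deltas=[
    [0.002,0,0.002,0,0,0,0.19],
    [0.004,0,0.004,0,0,0,0.19],
    [0.006,0,0.006,0,0,0,0.19],
    [0.007,0,0.007,0,0,0,0.19],
    [0.007,0,0.007,0,0,0,0.19],
  ],
)

```text
t: 11.52
position: [457.8, 292.2, 20.0]
ee_rot: [[-0.015, 1.0, 0.017], [0.707, 0.022, -0.707], [-0.708, 0.002, -0.707]]
wrist_force: [-0.2, 0.8, -0.4]
gripper_width: 0.808
```

Run:
```python
from h import *
s=snap("side"); crop(s,220,320,180,255,8,"c16")
R,h=pickR(.023); a=R[:,0];m=np.array([10.1,0,-.9])
c=np.array([457.3,299.9,0]);T=c+9*UP-R@m
o=rep();print(go(T,R))
```

```text
11.57 [ 0.04  0.49 -0.69  0.38  0.78  1.6 ] [457.8 292.3  20.1] [ 0.3 -0.3 -0. ] 0.813
[0.0032, -0.0004, 0.0033, 0.001, 0.0006, -0.0017]
```

View pics/c16.png

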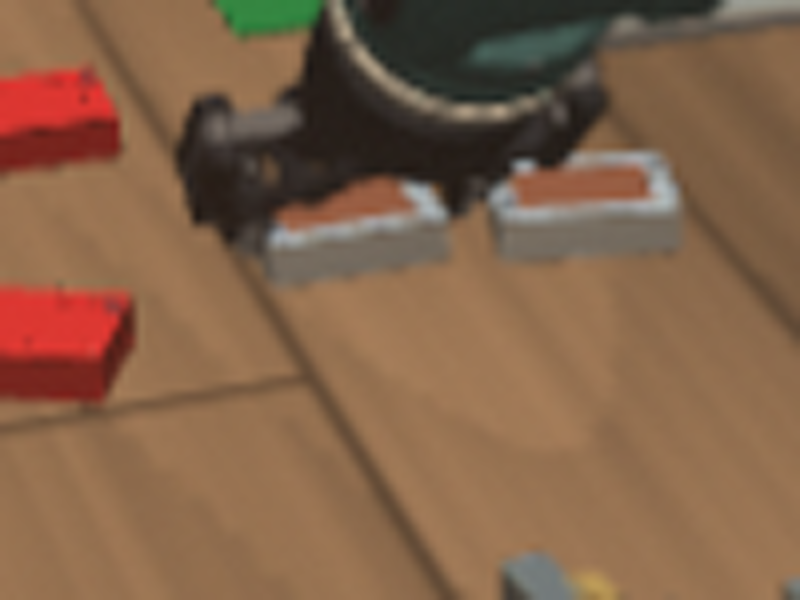

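>>> send_rows(
  deltas=[
    [0.002,0,0.002,0,0,0,0.19],
    [0.003,0,0.003,0,0,0,0.19],
    [0.003,0,0.003,0,0,0,0.4],
    [0.003,0,0.003,0,0,0,0.6],
    [0.003,0,0.003,0,0,0,0.6],
    [0.003,0,0.003,0,0,0,0.6],
    [0.003,0,0.003,0,0,0,0.6],
  ],
)

```text
t: 12.45
position: [457.9, 292.3, 15.9]
ee_rot: [[-0.014, 1.0, 0.017], [0.707, 0.022, -0.707], [-0.707, 0.002, -0.707]]
wrist_force: [-0.7, -1.9, 5.4]
gripper_width: 0.728
```

>>> send_rows(
  deltas=[
    [-0.02,0,-0.02,0,0,0,0.6],
    [-0.05,0,-0.05,0,0,0,0.6],
    [-0.08,0,-0.08,0,0,0,0.6],
    [-0.08,0,-0.08,0,0,0,0.6],
  ],
)

```text
t: 12.95
position: [458.8, 292.4, 131.2]
ee_rot: [[-0.011, 1.0, 0.021], [0.706, 0.023, -0.707], [-0.708, 0.007, -0.707]]
wrist_force: [0.3, -0.3, -0.7]
gripper_width: 0.727
```

Run:
```python
from h import *
s=snap("side"); crop(s,220,380,130,250,5,"c17");o=rep()
R,h=pickR(.023)
m=mtool(R,[457.7,292.2,15.9],[457.3,299.9,9]);print("m",m)
Rp=placeR()
for up in (70,3):
    tgt=CO+CX*32.5+UP*(29+up); T=tgt-Rp@m; print(up,T.round(1),go(T,Rp))
```

```text
13.0 [ 0.04  0.32 -0.55  0.68  0.78  1.6 ] [458.1 292.3 129.6] [ 1.3 -0.4 -1.3] 0.728
m [10.32882375  0.         -0.57075017]
70 [639.5 -32.8 106.7] [-0.2157, 0.1739, 0.2497, -1.7788, -1.1724, -0.0026]
3 [639.5 -32.8  39.7] [-0.1683, 0.1736, 0.297, -1.7788, -1.1724, -0.0026]
```

View pics/c17.png

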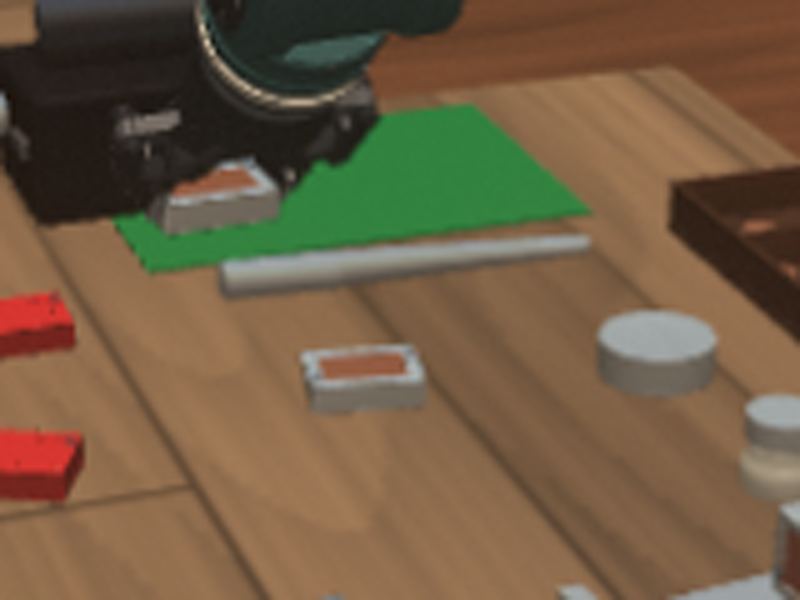

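>>> send_rows(
  deltas=[
    [-0.216,0.174,0.25,-1.779,-1.172,-0.003,0.6],
    [-0.216,0.174,0.25,-1.779,-1.172,-0.003,0.6],
    [-0.216,0.174,0.25,-1.779,-1.172,-0.003,0.6],
    [-0.216,0.174,0.25,-1.779,-1.172,-0.003,0.6],
    [-0.216,0.174,0.25,-1.779,-1.172,-0.003,0.6],
    [-0.216,0.174,0.25,-1.779,-1.172,-0.003,0.6],
    [-0.216,0.174,0.25,-1.779,-1.172,-0.003,0.6],
    [-0.216,0.174,0.25,-1.779,-1.172,-0.003,0.6],
    [-0.216,0.174,0.25,-1.779,-1.172,-0.003,0.6],
    [-0.216,0.174,0.25,-1.779,-1.172,-0.003,0.6],
    [-0.216,0.174,0.25,-1.779,-1.172,-0.003,0.6],
    [-0.216,0.174,0.25,-1.779,-1.172,-0.003,0.6],
  ],
)

```text
t: 14.5
position: [636.8, -32.5, 103.0]
ee_rot: [[0.701, -0.092, 0.707], [0.064, 0.996, 0.066], [-0.71, -0.001, 0.704]]
wrist_force: [0.6, -0.6, -1.4]
gripper_width: 0.733
```

>>> send_rows(
  deltas=[
    [0,0,0,0,0,0,0.6],
  ],
)

```text
t: 14.62
position: [637.5, -32.9, 103.2]
ee_rot: [[0.7, -0.089, 0.709], [0.064, 0.996, 0.062], [-0.712, 0.002, 0.703]]
wrist_force: [0.5, -0.1, -1.5]
gripper_width: 0.73
```

Run:
```python
from h import *
s=snap("side"); crop(s,300,440,170,275,5.5,"c18");t=snap("top");crop(t,290,370,150,210,9,"c19");o=rep()
m=np.array([10.3,0,-.6])
c=o["position"]+o["ee_rot"]@m;d=c-CO;print("held",d@CX,d@CYV,c[2],o["ee_rot"].round(3).tolist())
Rp=placeR()
for x in (32.5,31.5):
    tgt=CO+CX*x+UP*(29+3); T=tgt-Rp@m; print(x,go(T,Rp))
print(moulds(t))
```

```text
14.72 [-0.29  0.27 -0.89 -0.34  0.27 -0.28] [638.9 -33.3 104.7] [ 0.8  0.4 -0.1] 0.734
held 31.794782050588733 -0.3995869493905957 96.91766174976358 [[0.701, -0.089, 0.708], [0.064, 0.996, 0.062], [-0.71, 0.002, 0.704]]
32.5 [0.0466, 0.0003, -0.0452, -0.0023, -0.0047, -0.0007]
31.5 [0.0459, 0.0003, -0.0459, -0.0023, -0.0047, -0.0007]
[(array([205.6, 244.3]), (540.0, 285.2), array([28.9, 44.3]), 2.95)]
```

View pics/c18.png

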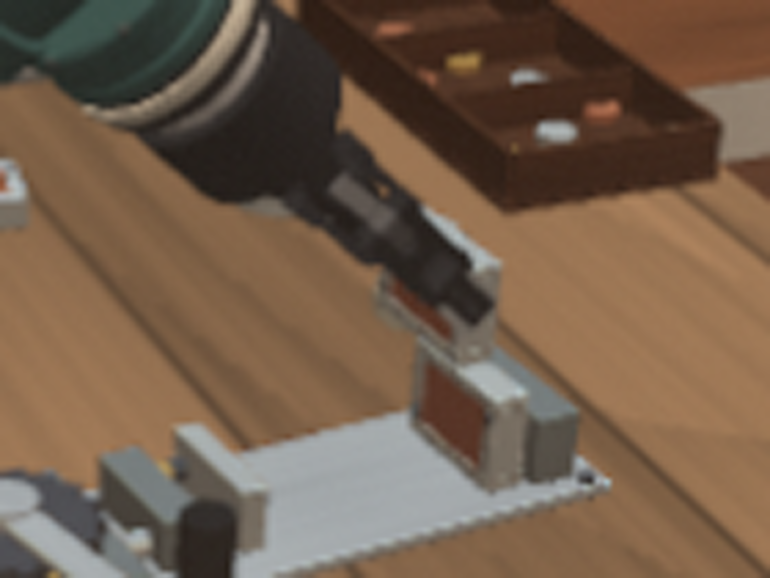

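View pics/c19.png

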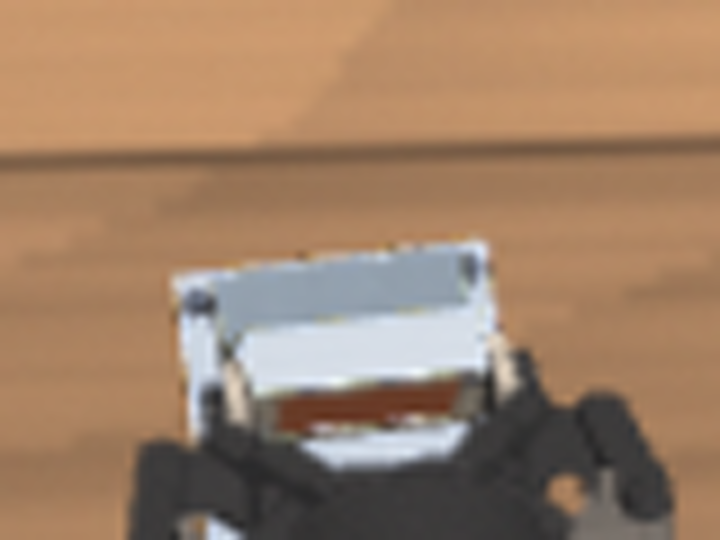

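Run:
```python
from h import *
k=9
f=lambda a,b:(290+a/k-.5+.5/k,160+b/k-.5+.5/k)
for p in plane("top",[f(235,252),f(465,230),f(243,308),f(460,287)],52): d=p-CO; print("m1 top",(d@CX).round(1),(d@CYV).round(1))
f=lambda a,b:(290+a/k-.5+.5/k,150+b/k-.5+.5/k)
for p in plane("top",[f(245,397),f(483,375)],120): d=p-CO; print("held rear top",(d@CX).round(1),(d@CYV).round(1))
for p in plane("top",[f(250,441),f(490,418)],74): d=p-CO; print("held rear bottom",(d@CX).round(1),(d@CYV).round(1))
```

```text
m1 top 60.2 32.2
m1 top 59.0 -32.7
m1 top 43.7 31.8
m1 top 42.6 -29.2
held rear top 22.2 33.2
held rear top 20.8 -29.8
held rear bottom 24.2 32.0
held rear bottom 23.0 -34.1
```

>>> send_rows(
  deltas=[
    [0.014,0,-0.015,0,0,0,0.6],
    [0.029,0,-0.03,0,0,0,0.6],
    [0.041,0,-0.042,0,0,0,0.6],
    [0.0455,0,-0.0465,0,0,0,0.6],
    [0.0455,0,-0.0465,0,0,0,0.6],
  ],
)

```text
t: 15.35
position: [638.4, -33.3, 40.3]
ee_rot: [[0.702, -0.09, 0.707], [0.064, 0.996, 0.063], [-0.709, 0.001, 0.705]]
wrist_force: [-0.2, 0.1, -0.7]
gripper_width: 0.731
```

>>> send_rows(
  deltas=[
    [0.001,0,-0.001,0,0,0,0.6],
    [0.002,0,-0.002,0,0,0,0.6],
    [0.0025,0,-0.0025,0,0,0,0.6],
    [0.0025,0,-0.0025,0,0,0,0.6],
  ],
)

```text
t: 15.85
position: [638.2, -33.3, 37.0]
ee_rot: [[0.702, -0.09, 0.706], [0.064, 0.996, 0.063], [-0.709, 0.001, 0.705]]
wrist_force: [0.7, 0.6, -0.5]
gripper_width: 0.733
```

>>> send_rows(
  deltas=[
    [0.0007,0,-0.0007,0,0,0,0.6],
    [0.0007,0,-0.0007,0,0,0,0.6],
  ],
)

```text
t: 16.1
position: [638.5, -33.2, 36.6]
ee_rot: [[0.703, -0.09, 0.705], [0.064, 0.996, 0.064], [-0.708, 0.0, 0.706]]
wrist_force: [-3.6, 0.9, 8.9]
gripper_width: 0.732
```

Touching the bed; release and retreat.

>>> send_rows(
  deltas=[
    [-0.0004,0,0.0004,0,0,0,0.2],
    [-0.0004,0,0.0004,0,0,0,0.12],
    [-0.0004,0,0.0004,0,0,0,0.12],
    [-0.0004,0,0.0004,0,0,0,0.12],
  ],
)

```text
t: 16.6
position: [638.1, -33.2, 36.4]
ee_rot: [[0.702, -0.09, 0.706], [0.064, 0.996, 0.063], [-0.709, 0.001, 0.705]]
wrist_force: [0.2, 0.7, -0.3]
gripper_width: 0.877
```

>>> send_rows(
  deltas=[
    [-0.02,0,0.002,0,0,0,0.12],
    [-0.06,0,0.01,0,0,0,0.12],
    [-0.12,0,0.03,0,0,0,0.12],
    [-0.12,0,0.03,0,0,0,0.12],
    [-0.12,0,0.03,0,0,0,0.12],
  ],
)

```text
t: 17.23
position: [575.3, -39.1, 143.0]
ee_rot: [[0.703, -0.09, 0.705], [0.063, 0.996, 0.063], [-0.708, 0.0, 0.706]]
wrist_force: [-0.5, 0.1, -0.2]
gripper_width: 0.88
```

Run:
```python
from h import *
s=snap("side"); crop(s,320,440,190,280,6,"c20");t=snap("top");crop(t,290,370,160,220,9,"c21")
for q in moulds(t): print(q)
o=rep()
m=np.array([10.3,0,-.6])
yaw=2.95-np.pi;c=np.array([540,285.2,0])
R,h=pickR(yaw);T=c+9*UP-R@m
print("tool y=+x",T.round(1),go(T+80*UP,R))
```

```text
(array([205.6, 244.3]), (540.0, 285.2), array([28.9, 44.3]), 2.95)
17.32 [-0.36  0.11 -0.96 -0.23  0.31 -0.33] [575.  -38.9 141.2] [-0.2  0.4 -0.5] 0.88
tool y=+x [538.5 277.6  15.9] [0.027, 0.3185, -0.0378, 1.9979, 1.0582, 0.0035]
```

View pics/c20.png

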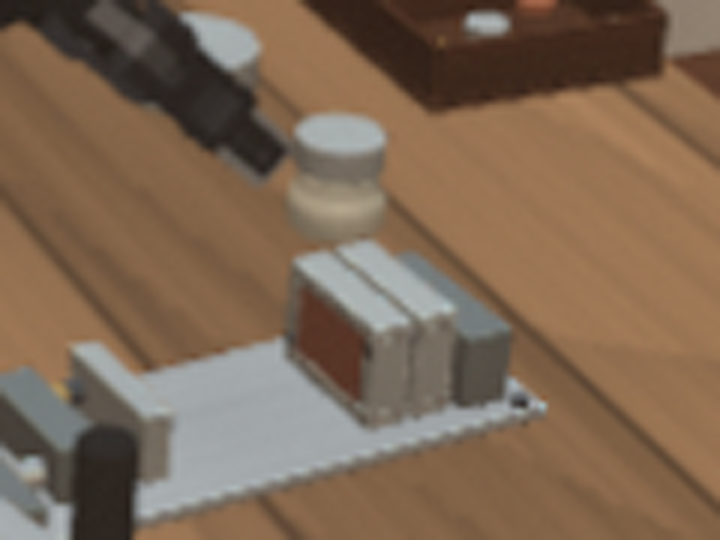

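View pics/c21.png

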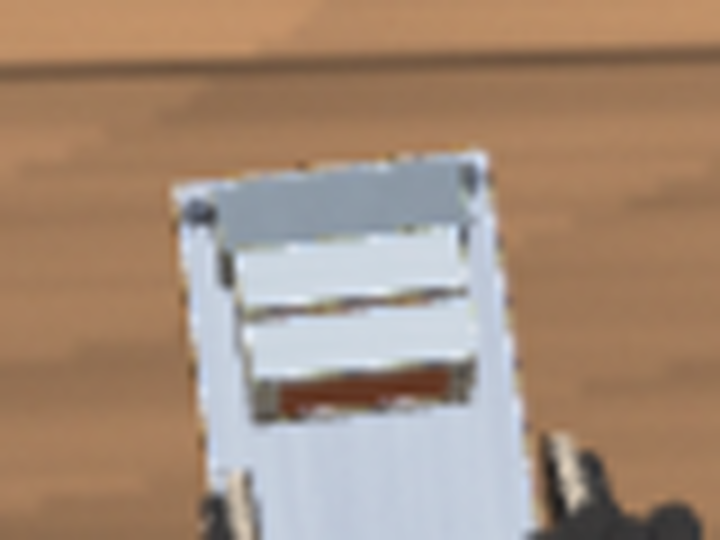

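>>> send_rows(
  deltas=[
    [0.027,0.3185,-0.038,1.998,1.058,0.0035,0.18],
    [0.027,0.3185,-0.038,1.998,1.058,0.0035,0.18],
    [0.027,0.3185,-0.038,1.998,1.058,0.0035,0.18],
    [0.027,0.3185,-0.038,1.998,1.058,0.0035,0.18],
    [0.027,0.3185,-0.038,1.998,1.058,0.0035,0.18],
    [0.027,0.3185,-0.038,1.998,1.058,0.0035,0.18],
    [0.027,0.3185,-0.038,1.998,1.058,0.0035,0.18],
    [0.027,0.3185,-0.038,1.998,1.058,0.0035,0.18],
    [0.027,0.3185,-0.038,1.998,1.058,0.0035,0.18],
    [0.027,0.3185,-0.038,1.998,1.058,0.0035,0.18],
    [0.027,0.3185,-0.038,1.998,1.058,0.0035,0.18],
    [0.027,0.3185,-0.038,1.998,1.058,0.0035,0.18],
  ],
)

```text
t: 18.82
position: [538.7, 277.5, 94.9]
ee_rot: [[0.134, 0.982, -0.132], [0.692, -0.187, -0.697], [-0.709, 0.002, -0.705]]
wrist_force: [-0.3, -0.1, -0.2]
gripper_width: 0.818
```

>>> send_rows(
  deltas=[
    [0,0,0,0,0,0,0.18],
    [0,0,0,0,0,0,0.18],
  ],
)

```text
t: 19.08
position: [538.5, 277.6, 96.0]
ee_rot: [[0.134, 0.983, -0.122], [0.689, -0.181, -0.702], [-0.712, 0.01, -0.702]]
wrist_force: [0.2, -0.3, 0.0]
gripper_width: 0.82
```

Run:
```python
from h import *
s=snap("side"); crop(s,220,340,160,250,6,"c22")
t=snap("top");print(moulds(t));crop(t,180,280,210,285,7,"c22t")
m=np.array([10.3,0,-.6])
yaw=2.95-np.pi;c=np.array([540,285.2,0])
R,h=pickR(yaw);T=c+9*UP-R@m
o=rep();print(go(T+80*UP,R),go(T+8*UP,R))
```

```text
[(array([203.4, 242.1]), (543.2, 289.4), array([19.5, 39.7]), 2.95)]
19.18 [ 0.02  0.39 -0.56  0.41  0.76  1.85] [538.6 277.9  96.8] [-0.2  0.2 -0.8] 0.819
[0.0005, -0.0, 0.0009, 0.0139, 0.0067, -0.0013] [0.0517, -0.0008, 0.0515, 0.0139, 0.0067, -0.0013]
```

View pics/c22.png

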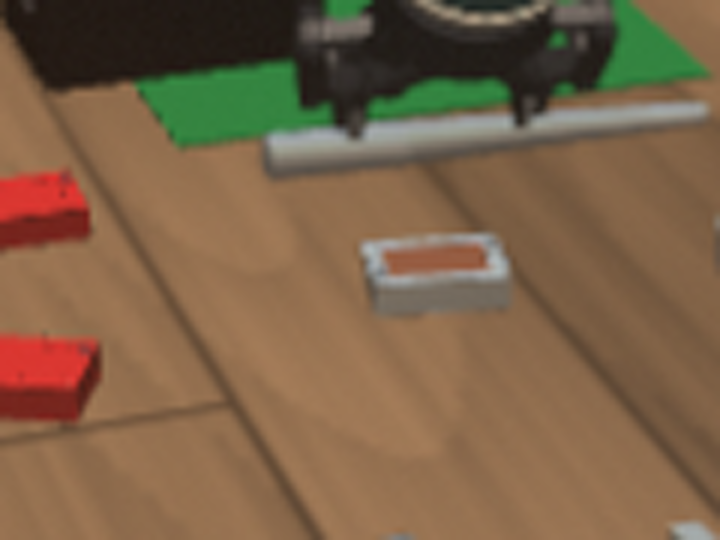

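View pics/c22t.png

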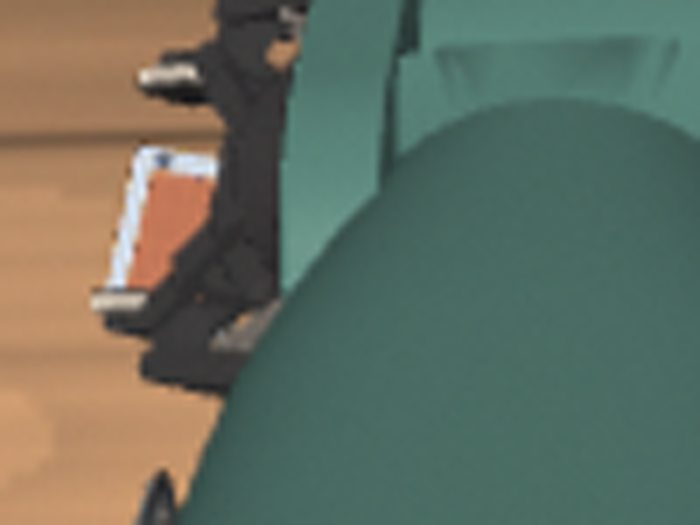

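>>> send_rows(
  deltas=[
    [0.02,0,0.02,0.01,0.005,0,0.18],
    [0.038,0,0.038,0.01,0.005,0,0.18],
    [0.044,0,0.044,0.01,0.005,0,0.18],
    [0.047,0,0.047,0.01,0.005,0,0.18],
    [0.047,0,0.047,0.01,0.005,0,0.18],
  ],
)

```text
t: 19.8
position: [539.4, 277.2, 31.1]
ee_rot: [[0.137, 0.982, -0.133], [0.694, -0.191, -0.695], [-0.707, 0.003, -0.707]]
wrist_force: [0.8, -0.6, 0.4]
gripper_width: 0.818
```

>>> send_rows(
  deltas=[
    [0.002,0,0.002,0,0,0,0.18],
    [0.004,0,0.004,0,0,0,0.18],
    [0.006,0,0.006,0,0,0,0.18],
    [0.007,0,0.007,0,0,0,0.18],
    [0.007,0,0.007,0,0,0,0.18],
  ],
)

```text
t: 20.42
position: [539.0, 277.0, 20.6]
ee_rot: [[0.136, 0.982, -0.134], [0.694, -0.191, -0.695], [-0.707, 0.002, -0.707]]
wrist_force: [0.3, -0.3, -0.3]
gripper_width: 0.821
```

Run:
```python
from h import *
s=snap("side"); crop(s,220,340,160,250,6,"c23")
m=np.array([10.3,0,-.6])
yaw=2.95-np.pi;c=np.array([540,285.2,0])
R,h=pickR(yaw);T=c+9*UP-R@m
o=rep();print(go(T,R))
```

```text
20.48 [ 0.01  0.51 -0.66  0.2   0.76  1.86] [539.1 277.   20.6] [-0.3  0.4 -0.2] 0.821
[0.0037, -0.0007, 0.003, 0.001, 0.0004, -0.0017]
```

View pics/c23.png

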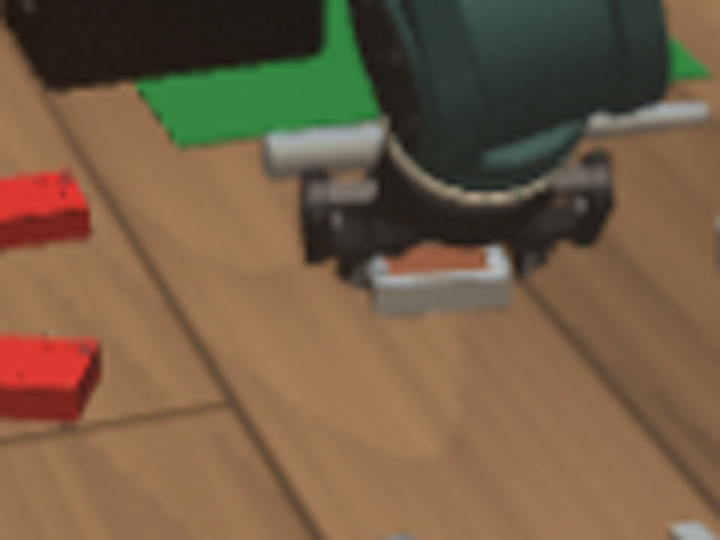

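>>> send_rows(
  deltas=[
    [0.002,0,0.002,0,0,0,0.18],
    [0.003,0,0.003,0,0,0,0.18],
    [0.003,0,0.003,0,0,0,0.4],
    [0.003,0,0.003,0,0,0,0.6],
    [0.003,0,0.003,0,0,0,0.6],
    [0.003,0,0.003,0,0,0,0.6],
    [0.003,0,0.003,0,0,0,0.6],
  ],
)

```text
t: 21.35
position: [539.2, 277.0, 16.5]
ee_rot: [[0.136, 0.982, -0.134], [0.694, -0.191, -0.695], [-0.707, 0.002, -0.707]]
wrist_force: [-0.2, -1.1, 3.7]
gripper_width: 0.729
```

>>> send_rows(
  deltas=[
    [-0.02,0,-0.02,0,0,0,0.6],
    [-0.05,0,-0.05,0,0,0,0.6],
    [-0.08,0,-0.08,0,0,0,0.6],
    [-0.08,0,-0.08,0,0,0,0.6],
  ],
)

```text
t: 21.85
position: [540.2, 277.2, 132.2]
ee_rot: [[0.14, 0.982, -0.13], [0.693, -0.191, -0.695], [-0.707, 0.007, -0.707]]
wrist_force: [-0.1, -0.6, -2.6]
gripper_width: 0.732
```

Run:
```python
from h import *
s=snap("side"); crop(s,220,380,130,250,5,"c24");o=rep()
R,h=pickR(2.95-np.pi)
m=mtool(R,[538.9,277.0,16.3],[540,285.2,9]);print("m",m)
Rp=placeR()
for up in (75,3):
    tgt=CO+CX*11.5+UP*(29+up); T=tgt-Rp@m; print(up,T.round(1),go(T,Rp))
```

```text
21.9 [ 0.02  0.34 -0.52  0.5   0.76  1.86] [539.3 277.1 130.3] [-0.2  0.3 -2.1] 0.733
m [11.0021735   0.         -0.67841449]
75 [618.2 -34.7 112.3] [-0.1925, 0.1368, 0.219, -1.9984, -1.0585, -0.0027]
3 [618.2 -34.7  40.3] [-0.1416, 0.1365, 0.2699, -1.9984, -1.0585, -0.0027]
```

View pics/c24.png

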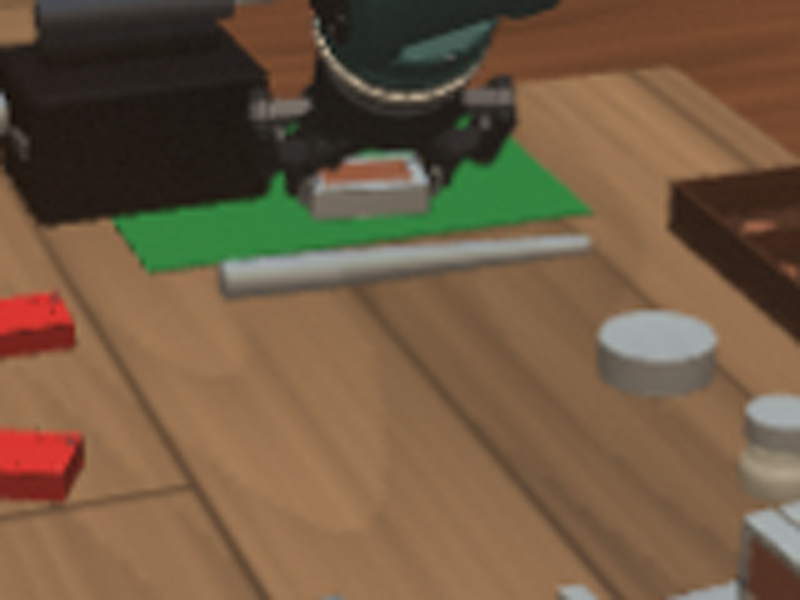

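>>> send_rows(
  deltas=[
    [-0.1925,0.137,0.219,-1.998,-1.0585,-0.003,0.6],
    [-0.1925,0.137,0.219,-1.998,-1.0585,-0.003,0.6],
    [-0.1925,0.137,0.219,-1.998,-1.0585,-0.003,0.6],
    [-0.1925,0.137,0.219,-1.998,-1.0585,-0.003,0.6],
    [-0.1925,0.137,0.219,-1.998,-1.0585,-0.003,0.6],
    [-0.1925,0.137,0.219,-1.998,-1.0585,-0.003,0.6],
    [-0.1925,0.137,0.219,-1.998,-1.0585,-0.003,0.6],
    [-0.1925,0.137,0.219,-1.998,-1.0585,-0.003,0.6],
    [-0.1925,0.137,0.219,-1.998,-1.0585,-0.003,0.6],
    [-0.1925,0.137,0.219,-1.998,-1.0585,-0.003,0.6],
    [-0.1925,0.137,0.219,-1.998,-1.0585,-0.003,0.6],
    [-0.1925,0.137,0.219,-1.998,-1.0585,-0.003,0.6],
  ],
)

```text
t: 23.4
position: [616.8, -34.1, 109.9]
ee_rot: [[0.697, -0.081, 0.713], [0.063, 0.997, 0.052], [-0.715, 0.009, 0.699]]
wrist_force: [1.5, 0.1, -1.2]
gripper_width: 0.729
```

>>> send_rows(
  deltas=[
    [0,0,0,0,0,0,0.6],
    [0,0,0,0,0,0,0.6],
  ],
)

```text
t: 23.65
position: [617.9, -34.8, 110.5]
ee_rot: [[0.694, -0.075, 0.716], [0.063, 0.997, 0.043], [-0.717, 0.016, 0.697]]
wrist_force: [-0.2, -0.9, -0.3]
gripper_width: 0.736
```

Run:
```python
from h import *
s=snap("side"); crop(s,300,440,170,275,5.5,"c25");t=snap("top");crop(t,290,370,150,210,9,"c26");o=rep()
m=np.array([11,0,-.7])
c=o["position"]+o["ee_rot"]@m;d=c-CO;print("held",d@CX,d@CYV,c[2],o["ee_rot"].round(3).tolist())
Rp=placeR()
for x in (11.5,):
    tgt=CO+CX*x+UP*(29+3); T=tgt-Rp@m; print(x,go(T,Rp))
print(moulds(t))
```

```text
23.75 [-0.31  0.23 -0.91 -0.31  0.28 -0.27] [618.5 -34.9 111.4] [ 0.6 -1.7 -1.7] 0.732
held 11.69878223387303 -0.17375995636476335 102.99676172542819 [[0.695, -0.076, 0.715], [0.063, 0.997, 0.044], [-0.716, 0.014, 0.698]]
11.5 [0.0507, -0.0008, -0.0499, -0.0201, -0.0123, -0.0002]
[]
```

View pics/c25.png

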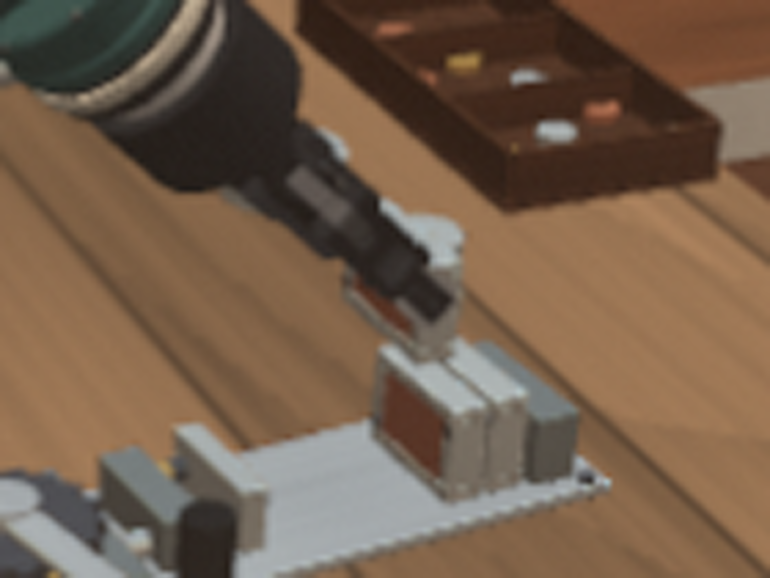

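View pics/c26.png

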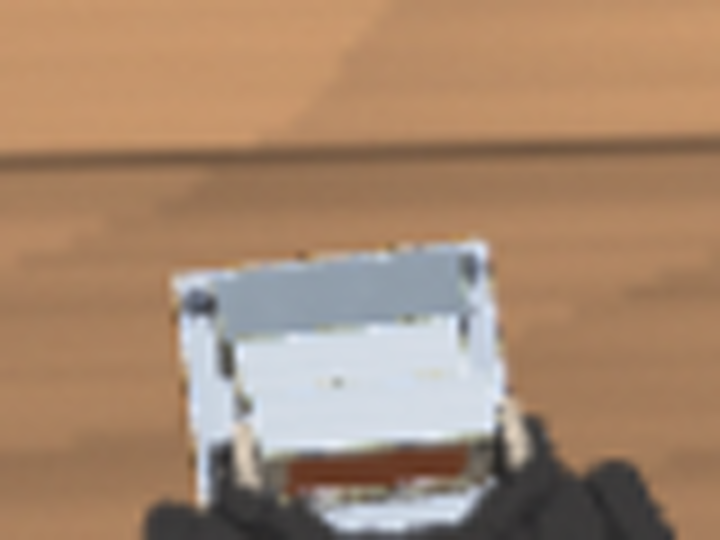

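>>> send_rows(
  deltas=[
    [0.015,0,-0.015,-0.01,-0.005,0,0.6],
    [0.03,0,-0.03,-0.02,-0.01,0,0.6],
    [0.045,0,-0.045,-0.02,-0.01,0,0.6],
    [0.0495,0,-0.05,-0.02,-0.01,0,0.6],
    [0.0495,0,-0.05,-0.02,-0.01,0,0.6],
  ],
)

```text
t: 24.38
position: [616.9, -33.9, 40.8]
ee_rot: [[0.703, -0.091, 0.706], [0.064, 0.996, 0.065], [-0.709, -0.001, 0.706]]
wrist_force: [0.1, 0.0, -0.1]
gripper_width: 0.735
```

>>> send_rows(
  deltas=[
    [0.001,0,-0.001,0,0,0,0.6],
    [0.002,0,-0.002,0,0,0,0.6],
    [0.002,0,-0.002,0,0,0,0.6],
  ],
)

```text
t: 24.75
position: [616.7, -33.9, 38.4]
ee_rot: [[0.703, -0.092, 0.705], [0.064, 0.996, 0.066], [-0.708, -0.001, 0.706]]
wrist_force: [0.4, -0.7, -0.6]
gripper_width: 0.728
```

>>> send_rows(
  deltas=[
    [0.0007,0,-0.0007,0,0,0,0.6],
    [0.0007,0,-0.0007,0,0,0,0.6],
  ],
)

```text
t: 25.0
position: [617.1, -33.9, 37.8]
ee_rot: [[0.704, -0.092, 0.704], [0.064, 0.996, 0.066], [-0.707, -0.002, 0.707]]
wrist_force: [-3.2, -0.2, 7.1]
gripper_width: 0.732
```

>>> send_rows(
  deltas=[
    [-0.0004,0,0.0004,0,0,0,0.2],
    [-0.0004,0,0.0004,0,0,0,0.12],
    [-0.0004,0,0.0004,0,0,0,0.12],
    [-0.0004,0,0.0004,0,0,0,0.12],
  ],
)

```text
t: 25.5
position: [616.6, -33.9, 37.5]
ee_rot: [[0.703, -0.092, 0.705], [0.064, 0.996, 0.066], [-0.708, -0.001, 0.706]]
wrist_force: [0.4, -0.1, -0.4]
gripper_width: 0.88
```

>>> send_rows(
  deltas=[
    [-0.02,0,0.002,0,0,0,0.12],
    [-0.06,0,0.01,0,0,0,0.12],
    [-0.12,0,0.03,0,0,0,0.12],
    [-0.12,0,0.03,0,0,0,0.12],
    [-0.12,0,0.03,0,0,0,0.12],
  ],
)

```text
t: 26.12
position: [553.7, -39.7, 144.1]
ee_rot: [[0.704, -0.091, 0.704], [0.063, 0.996, 0.066], [-0.707, -0.002, 0.707]]
wrist_force: [-0.4, 0.4, 0.3]
gripper_width: 0.879
```

Run:
```python
from h import *
s=snap("side"); crop(s,280,440,190,300,5,"c27");t=snap("top");crop(t,290,370,160,220,9,"c28");cv2.imwrite("pics/t28.png",t)
o=rep()
# handle pinch: tool down, y along mid tangent
ax=CO-170*CX; 
def H(l): a=CY-np.radians(105)+l; return ax+130*np.array([np.cos(a),np.sin(a),0])
print(H(0),H(.39),H(1.15)); yaw=CY-np.radians(105)+.575+np.pi/2; print("yaw",yaw)
R=R3(yaw)
print(go(H(.39)+UP*170,R))
```

```text
26.23 [-0.38  0.08 -0.99 -0.22  0.32 -0.35] [553.4 -39.4 142.3] [-0.7 -0.1  0.1] 0.879
[ 422.46381734 -178.46559046    0.        ] [ 472.82955825 -177.29686473    0.        ] [ 552.52221989 -122.9864374     0.        ]
yaw 0.40320061220085046
[-0.085, -0.1299, -0.0464, 1.1912, 0.6742, -0.4906]
```

View pics/c27.png

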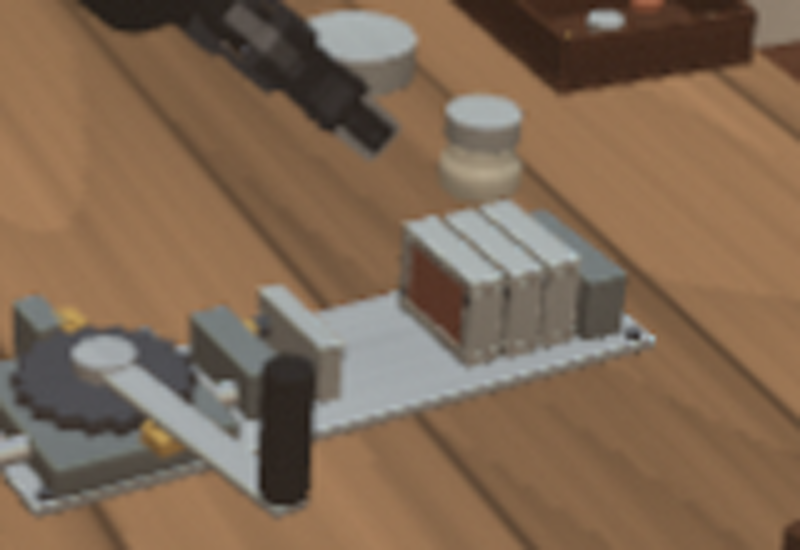

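View pics/c28.png

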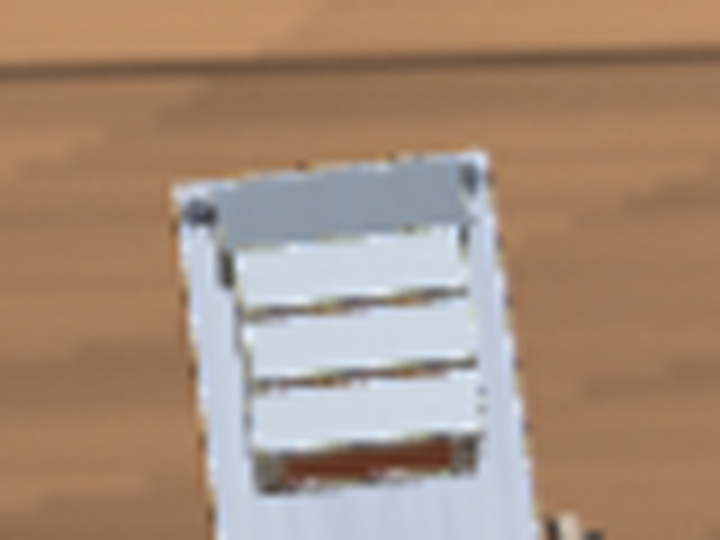

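View pics/t28.png

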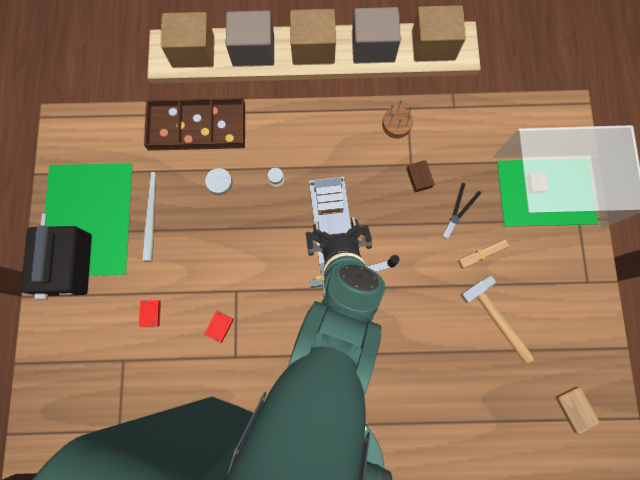

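>>> send_rows(
  deltas=[
    [-0.085,-0.13,-0.046,1.191,0.674,-0.491,0.4],
    [-0.085,-0.13,-0.046,1.191,0.674,-0.491,0.4],
    [-0.085,-0.13,-0.046,1.191,0.674,-0.491,0.4],
    [-0.085,-0.13,-0.046,1.191,0.674,-0.491,0.4],
    [-0.085,-0.13,-0.046,1.191,0.674,-0.491,0.4],
    [-0.085,-0.13,-0.046,1.191,0.674,-0.491,0.4],
    [-0.085,-0.13,-0.046,1.191,0.674,-0.491,0.4],
    [-0.085,-0.13,-0.046,1.191,0.674,-0.491,0.4],
    [-0.085,-0.13,-0.046,1.191,0.674,-0.491,0.4],
    [-0.085,-0.13,-0.046,1.191,0.674,-0.491,0.4],
  ],
)

```text
t: 27.48
position: [472.9, -177.2, 170.4]
ee_rot: [[0.002, 0.919, 0.395], [-0.001, 0.395, -0.919], [-1.0, 0.001, 0.001]]
wrist_force: [0.2, -0.1, -0.0]
gripper_width: 0.596
```

>>> send_rows(
  deltas=[
    [0,0,0,0,0,0,0.4],
    [0,0,0,0,0,0,0.4],
  ],
)

```text
t: 27.72
position: [472.8, -177.3, 171.9]
ee_rot: [[0.003, 0.92, 0.393], [-0.002, 0.393, -0.92], [-1.0, 0.002, 0.002]]
wrist_force: [1.1, -0.5, -0.4]
gripper_width: 0.601
```

```bash
cat >> h.py <<'E'
AX=CO-170*CX
def H(l): a=CY-np.radians(105)+l; return AX+130*np.array([np.cos(a),np.sin(a),0])
HR=R3(CY-np.radians(105)+.575+np.pi/2)
E
python3 - <<'E'
from h import *
s=snap("side"); crop(s,260,420,170,300,5,"c29")
o=rep();print(go(H(.39)+UP*170,HR),go(H(.39)+UP*79,HR))
E
```

```text
27.77 [-0.52  0.26 -0.25  1.05 -0.    0.65] [ 472.9 -177.3  171.9] [ 1.  -0.  -0.7] 0.6
[0.0019, -0.0, -0.0001, 0.0005, 0.0025, -0.0018] [0.0929, -0.0002, -0.0003, 0.0005, 0.0025, -0.0018]
```

View pics/c29.png

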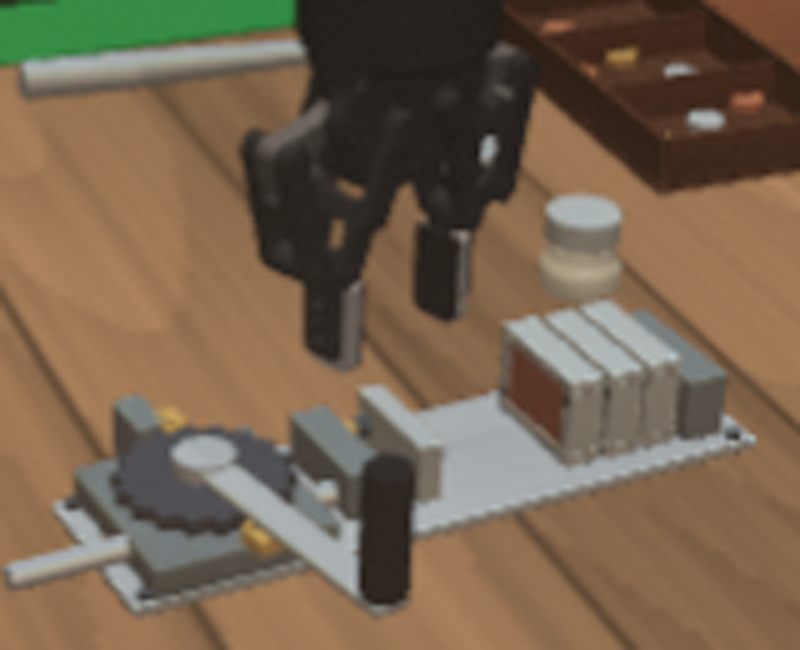

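>>> send_rows(
  deltas=[
    [0.03,0,0,0,0,0,0.4],
    [0.06,0,0,0,0,0,0.4],
    [0.085,0,0,0,0,0,0.4],
    [0.092,0,0,0,0,0,0.4],
    [0.092,0,0,0,0,0,0.55],
    [0.092,0,0,0,0,0,0.66],
    [0.092,0,0,0,0,0,0.66],
    [0.092,0,0,0,0,0,0.66],
  ],
)

```text
t: 28.78
position: [473.4, -177.6, 80.0]
ee_rot: [[0.002, 0.92, 0.392], [-0.001, 0.392, -0.92], [-1.0, 0.002, 0.002]]
wrist_force: [0.2, -0.4, -0.4]
gripper_width: 0.34
```

Run:
```python
from h import *
s=snap("side"); crop(s,260,420,170,300,5,"c30");t=snap("top");crop(t,340,420,230,290,8,"c31")
o=rep()
for l in (0,.2,.39,.6,.8,1.0,1.15): print(l,(HR.T@(H(l)-H(.39))).round(1),(HR.T@(H(l)-H(1.12))).round(1))
```

```text
28.88 [-0.52  0.34 -0.42  0.81 -0.    0.65] [ 473.3 -177.6   79.9] [0.1 0.2 0.5] 0.338
0 [  0.  -46.8 -18.7] [   0.  -138.1   -2.1]
0.2 [  0.  -23.7  -6.8] [   0.  -115.     9.8]
0.39 [0. 0. 0.] [  0.  -91.3  16.6]
0.6 [ 0.  27.2  2.2] [  0.  -64.1  18.8]
0.8 [ 0.  52.9 -1.1] [  0.  -38.4  15.6]
1.0 [ 0.  77.5 -9.3] [  0.  -13.8   7.3]
1.15 [  0.   94.6 -18.7] [ 0.   3.3 -2.1]
```

View pics/c30.png

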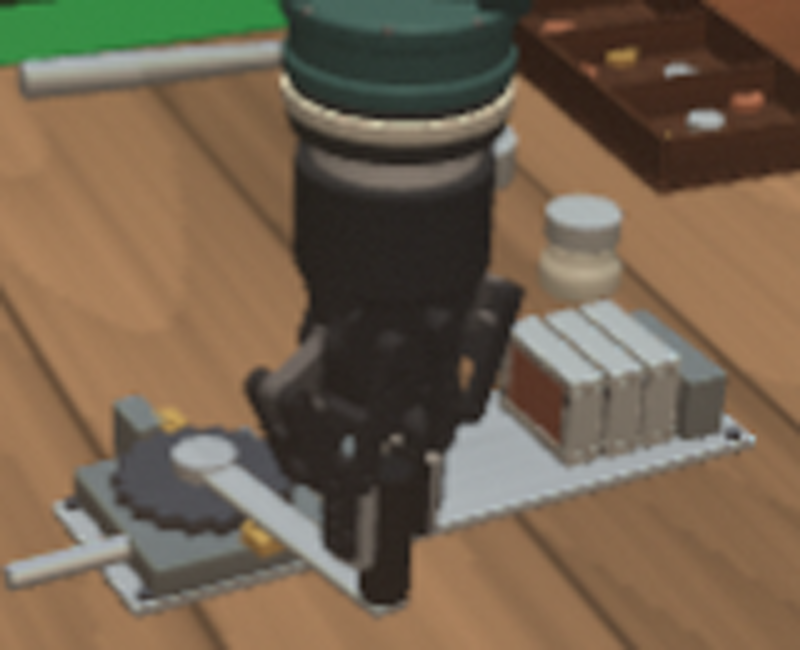

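View pics/c31.png

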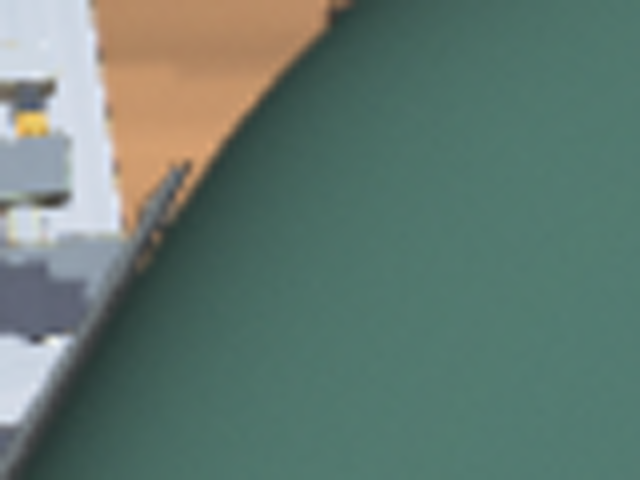

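Run:
```python
from h import *
p=env.get_obs()["position"]
for z in (42,66,79,104): 
    q=p.copy();q[2]=z; print(z,proj("top",q).round(1),proj("side",q).round(1), ((proj("side",q)-[260,170])*5).round())
t=cv2.imread("pics/top0.png");s=cv2.imread("pics/side0.png")
for n,im,r in(("top",t,(370,240,410,280)),("side",s,(325,255,350,295))):
    g=im[r[1]:r[3],r[0]:r[2]].max(2)<75; ys,xs=np.nonzero(g); print(n,xs.min()+r[0],xs.max()+r[0],ys.min()+r[1],ys.max()+r[1],xs.mean()+r[0],ys.mean()+r[1])
```

```text
42 [[390.9 263.6]] [[335.2 288. ]] [[376. 590.]]
66 [[392.3 262. ]] [[335.6 278.2]] [[378. 541.]]
79 [[393.1 261.1]] [[335.8 272.7]] [[379. 514.]]
104 [[394.7 259.2]] [[336.2 262.1]] [[381. 460.]]
top 388 398 255 266 392.968085106383 260.6170212765957
side 325 342 255 290 335.9270516717325 274.26747720364745
```

>>> send_rows(
  deltas=[
    [0,0.014,0.0015,0,0,0,0.66],
    [0,0.027,0.002,0,0,0,0.66],
    [0,0.04,0.001,0,0,0,0.66],
    [0,0.053,-0.001,0,0,0,0.66],
    [0,0.065,-0.005,0,0,0,0.66],
    [0,0.0775,-0.0093,0,0,0,0.66],
    [0,0.087,-0.014,0,0,0,0.66],
    [0,0.0945,-0.0185,0,0,0,0.66],
    [0,0.0945,-0.0185,0,0,0,0.66],
  ],
)

```text
t: 30.0
position: [553.2, -122.7, 79.7]
ee_rot: [[0.002, 0.919, 0.393], [-0.0, 0.393, -0.919], [-1.0, 0.002, 0.001]]
wrist_force: [-0.5, 0.1, 0.6]
gripper_width: 0.338
```

Run:
```python
from h import *
s=snap("side"); crop(s,260,420,170,300,5,"c32")
o=rep(); print((HR.T@(o["position"]-H(1.15))).round(1))
for l in (0,.2,.4,.6,.8,1.0,1.15): print(l,(HR.T@(H(l)-H(0))).round(1),(HR.T@(H(l)-H(1.15))).round(1))
```

```text
30.05 [-0.36  0.43 -0.26  0.88  0.    0.8 ] [ 553.  -122.9   79.7] [ 0.2  0.1 -0.3] 0.342
[-79.7   0.5   0.2]
0 [0. 0. 0.] [   0.  -141.4   -0. ]
0.2 [ 0.  23.1 11.9] [   0.  -118.3   11.9]
0.4 [ 0.  48.1 18.9] [  0.  -93.3  18.9]
0.6 [ 0.  73.9 20.9] [  0.  -67.4  20.9]
0.8 [ 0.  99.7 17.6] [  0.  -41.7  17.6]
1.0 [  0.  124.3   9.3] [  0.  -17.1   9.3]
1.15 [  0.  141.4   0. ] [0. 0. 0.]
```

View pics/c32.png

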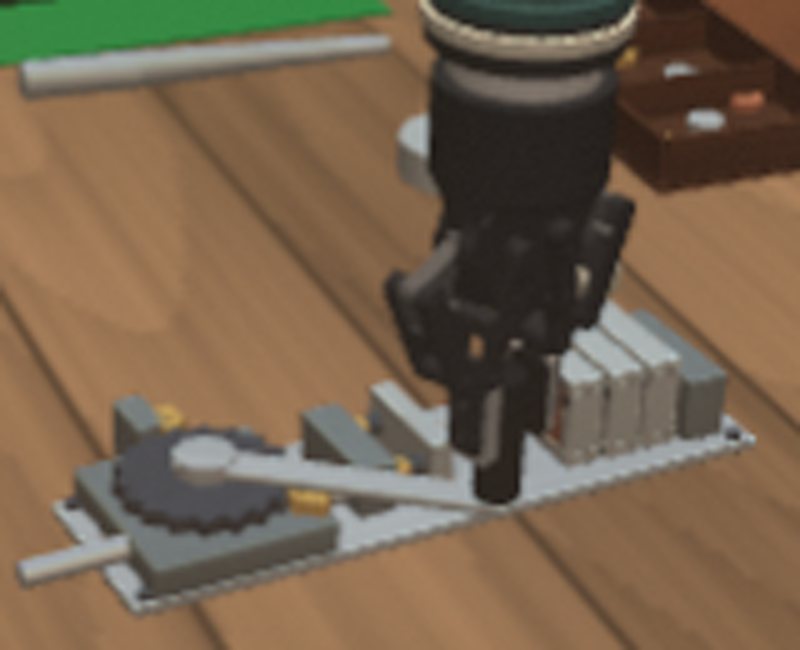

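>>> send_rows(
  deltas=[
    [0,-0.017,0.0093,0,0,0,0.66],
    [0,-0.048,0.019,0,0,0,0.66],
    [0,-0.0805,0.0205,0,0,0,0.66],
    [0,-0.112,0.014,0,0,0,0.66],
    [0,-0.143,-0.001,0,0,0,0.66],
    [0,-0.143,-0.001,0,0,0,0.66],
    [0,-0.118,0.012,0,0,0,0.66],
    [0,-0.087,0.02,0,0,0,0.66],
    [0,-0.0545,0.02,0,0,0,0.66],
    [0,-0.023,0.012,0,0,0,0.66],
    [0,0.001,0,0,0,0,0.66],
    [0,0.001,0,0,0,0,0.66],
  ],
)

```text
t: 31.55
position: [554.3, -122.9, 79.4]
ee_rot: [[0.001, 0.919, 0.393], [-0.002, 0.393, -0.919], [-1.0, -0.0, 0.002]]
wrist_force: [-0.1, 0.4, -0.0]
gripper_width: 0.344
```

Run:
```python
from h import *
s=snap("side"); crop(s,260,420,170,300,5,"c33")
o=rep(); print((HR.T@(o["position"]-H(1.15))).round(1))
```

```text
31.6 [-0.36  0.43 -0.26  0.88 -0.    0.81] [ 554.2 -123.    79.4] [-0.1 -0.6 -0.6] 0.337
[-79.4   1.5   0.6]
```

View pics/c33.png

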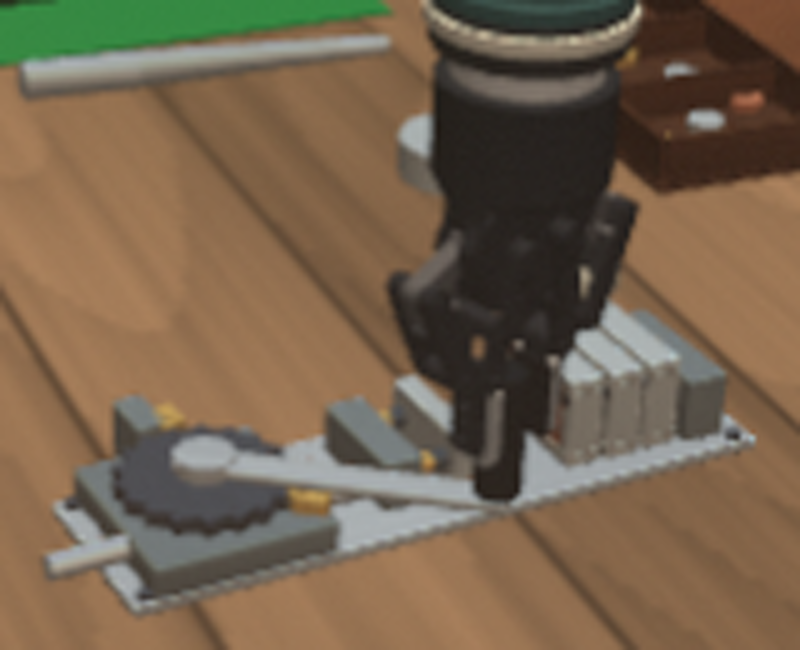

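>>> send_rows(
  deltas=[
    [0,-0.017,0.0093,0,0,0,0.66],
    [0,-0.048,0.019,0,0,0,0.66],
    [0,-0.0805,0.0205,0,0,0,0.66],
    [0,-0.112,0.014,0,0,0,0.66],
    [0,-0.143,-0.001,0,0,0,0.66],
    [0,-0.143,-0.001,0,0,0,0.66],
    [0,-0.118,0.012,0,0,0,0.66],
    [0,-0.087,0.02,0,0,0,0.66],
    [0,-0.0545,0.02,0,0,0,0.66],
    [0,-0.023,0.012,0,0,0,0.66],
    [0,0.001,0,0,0,0,0.66],
    [0,0.001,0,0,0,0,0.66],
  ],
)

```text
t: 33.1
position: [555.1, -123.5, 79.3]
ee_rot: [[-0.001, 0.92, 0.393], [-0.005, 0.393, -0.92], [-1.0, -0.003, 0.004]]
wrist_force: [-5.7, -6.8, 1.4]
gripper_width: 0.345
```

>>> send_rows(
  deltas=[
    [0,-0.017,0.0093,0,0,0,0.66],
    [0,-0.048,0.019,0,0,0,0.66],
    [0,-0.0805,0.0205,0,0,0,0.66],
    [0,-0.112,0.014,0,0,0,0.66],
    [0,-0.143,-0.001,0,0,0,0.66],
    [0,-0.143,-0.001,0,0,0,0.66],
    [0,-0.118,0.012,0,0,0,0.66],
    [0,-0.087,0.02,0,0,0,0.66],
    [0,-0.0545,0.02,0,0,0,0.66],
    [0,-0.023,0.012,0,0,0,0.66],
    [0,0.0,0,0,0,0,0.66],
    [0,0.0,0,0,0,0,0.66],
  ],
)

```text
t: 34.6
position: [555.2, -123.7, 79.4]
ee_rot: [[-0.0, 0.92, 0.393], [-0.004, 0.393, -0.92], [-1.0, -0.002, 0.004]]
wrist_force: [-5.8, -7.2, 0.1]
gripper_width: 0.343
```

Run:
```python
from h import *
s=snap("side"); crop(s,260,420,170,300,5,"c34")
o=rep(); print((HR.T@(o["position"]-H(1.15))).round(1))
# project carriage top-left-far etc: px per mm along clamp x at z=36, y=30
for x in (-65,-45,-25,-5): print(x,((proj("side",CO+CX*x+CYV*30+UP*36)-[260,170])*5).round(),((proj("side",CO+CX*x-CYV*30+UP*36)-[260,170])*5).round())
```

```text
34.65 [-0.36  0.44 -0.26  0.88 -0.    0.81] [ 555.2 -123.6   79.4] [-3.7 -5.2  0.1] 0.343
[-79.4   2.2   1.6]
-65 [[380. 379.]] [[443. 440.]]
-45 [[417. 370.]] [[482. 430.]]
-25 [[454. 361.]] [[520. 420.]]
-5 [[491. 353.]] [[557. 411.]]
```

View pics/c34.png

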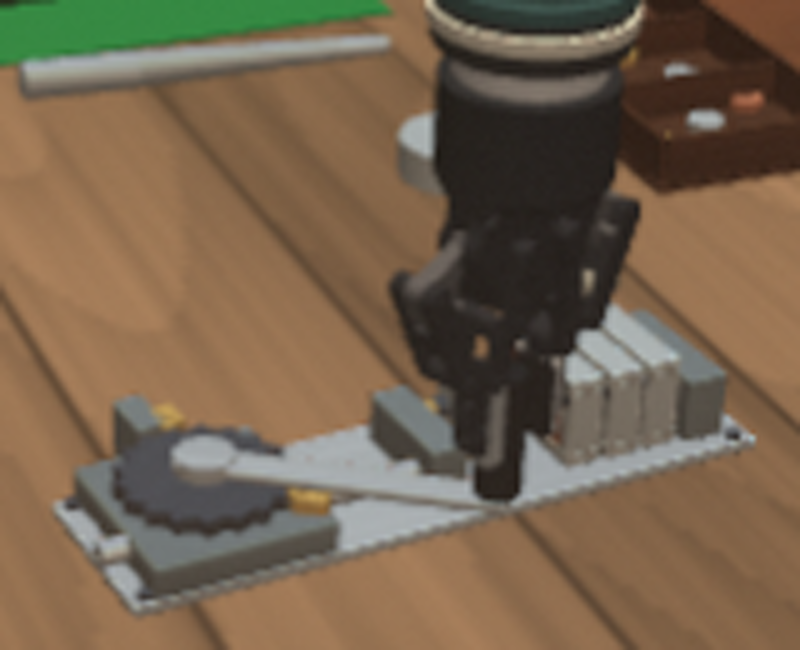

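>>> send_rows(
  deltas=[
    [0,-0.019,0.008,0,0,0,0.66],
    [0,-0.05,0.0175,0,0,0,0.66],
    [0,-0.0825,0.019,0,0,0,0.66],
    [0,-0.114,0.0125,0,0,0,0.66],
    [0,-0.145,-0.0015,0,0,0,0.66],
    [0,-0.145,-0.0015,0,0,0,0.66],
    [0,-0.12,0.0105,0,0,0,0.66],
    [0,-0.089,0.0185,0,0,0,0.66],
    [0,-0.0565,0.0185,0,0,0,0.66],
    [0,-0.025,0.0105,0,0,0,0.66],
    [0,-0.0015,-0.0015,0,0,0,0.66],
    [0,-0.0015,-0.0015,0,0,0,0.66],
  ],
)

```text
t: 36.15
position: [553.7, -121.8, 79.3]
ee_rot: [[0.001, 0.919, 0.393], [-0.002, 0.393, -0.919], [-1.0, -0.0, 0.002]]
wrist_force: [-1.0, -0.1, 0.1]
gripper_width: 0.34
```

>>> send_rows(
  deltas=[
    [0,-0.017,0.0093,0,0,0,0.66],
    [0,-0.048,0.019,0,0,0,0.66],
    [0,-0.0805,0.0205,0,0,0,0.66],
    [0,-0.112,0.014,0,0,0,0.66],
    [0,-0.142,-0.001,0,0,0,0.66],
    [0,-0.142,-0.001,0,0,0,0.66],
  ],
)

```text
t: 36.9
position: [419.4, -177.2, 79.7]
ee_rot: [[0.001, 0.921, 0.39], [-0.001, 0.39, -0.921], [-1.0, 0.001, 0.001]]
wrist_force: [-0.1, -0.2, -0.7]
gripper_width: 0.338
```

Run:
```python
from h import *
s=snap("side"); crop(s,260,420,170,300,5,"c35");t=snap("top");crop(t,290,370,160,260,6,"c36")
o=rep(); print((HR.T@(o["position"]-H(0))).round(1))
```

```text
37.0 [-0.58  0.27 -0.53  0.77  0.    0.59] [ 421.8 -177.6   79.9] [-0.   0.5  0.1] 0.336
[-79.9  -0.2  -1.1]
```

View pics/c35.png

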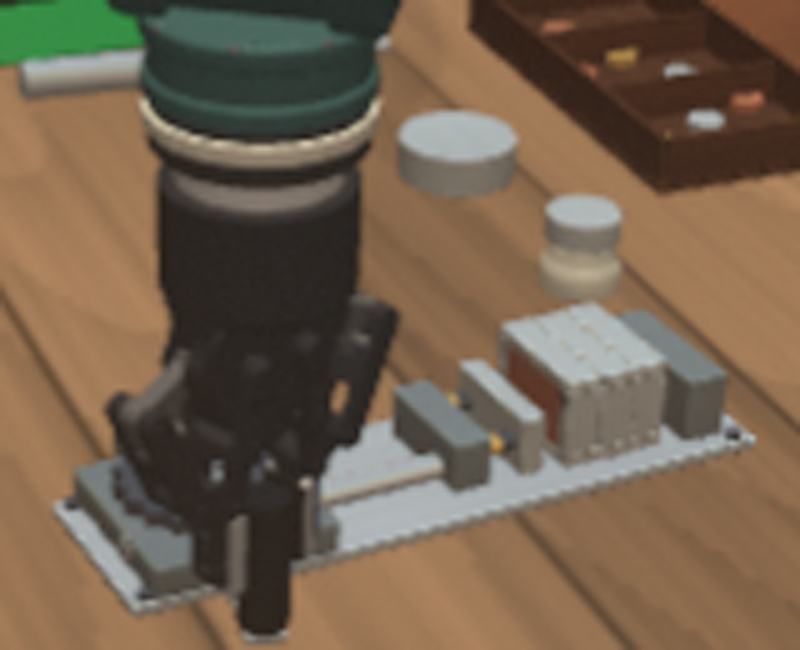

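View pics/c36.png

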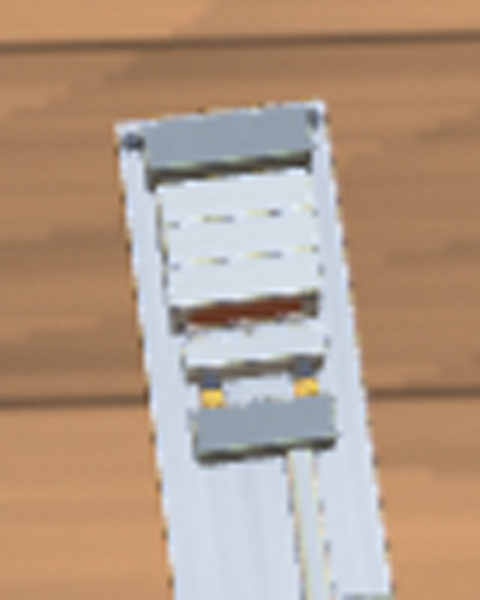

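Run:
```python
from h import *
k=6
f=lambda a,b:(290+a/k-.5+.5/k,160+b/k-.5+.5/k)
for n,p in zip("fl fr l2 r2 l3 r3 rl rr".split(),plane("top",[f(157,187),f(309,170),f(165,224),f(315,208),f(168,264),f(318,247),f(170,307),f(320,290)],52)): d=p-CO; print(n,(d@CX).round(1),(d@CYV).round(1))
for p in plane("top",[f(185,345),f(320,325)],36): d=p-CO; print("plate",(d@CX).round(1),(d@CYV).round(1))
```

```text
fl 51.8 32.9
fr 51.7 -31.4
l2 35.3 31.5
r2 34.9 -31.8
l3 17.9 32.2
r3 17.8 -30.9
rl -0.7 33.6
rr -0.8 -29.3
plate -13.4 28.8
plate -11.5 -28.7
```

>>> send_rows(
  deltas=[
    [0,0.024,0.012,0,0,0,0.66],
    [0,0.049,0.019,0,0,0,0.66],
    [0,0.075,0.021,0,0,0,0.66],
    [0,0.1005,0.0175,0,0,0,0.66],
    [0,0.125,0.0095,0,0,0,0.66],
    [0,0.142,0.001,0,0,0,0.66],
    [0,0.142,0.001,0,0,0,0.66],
  ],
)

```text
t: 37.88
position: [553.3, -121.1, 79.3]
ee_rot: [[0.001, 0.919, 0.394], [-0.001, 0.394, -0.919], [-1.0, 0.001, 0.001]]
wrist_force: [-0.5, -0.3, 0.3]
gripper_width: 0.34
```

>>> send_rows(
  deltas=[
    [0,-0.017,0.0093,0,0,0,0.66],
    [0,-0.048,0.019,0,0,0,0.66],
    [0,-0.0805,0.0205,0,0,0,0.66],
    [0,-0.112,0.014,0,0,0,0.66],
    [0,-0.142,-0.001,0,0,0,0.66],
    [0,-0.142,-0.001,0,0,0,0.66],
  ],
)

```text
t: 38.62
position: [419.4, -177.0, 79.8]
ee_rot: [[0.001, 0.921, 0.39], [-0.001, 0.39, -0.921], [-1.0, 0.001, 0.001]]
wrist_force: [0.4, 0.4, -0.4]
gripper_width: 0.341
```

Run:
```python
from h import *
s=snap("side"); crop(s,320,420,210,280,8,"c37");t=snap("top");crop(t,290,370,160,240,7,"c38")
o=rep(); print((HR.T@(o["position"]-H(0))).round(1))
```

```text
38.73 [-0.58  0.27 -0.53  0.77  0.    0.59] [ 421.9 -177.4   79.9] [ 0.3 -0.2  0.5] 0.34
[-79.9  -0.1  -1.2]
```

View pics/c37.png

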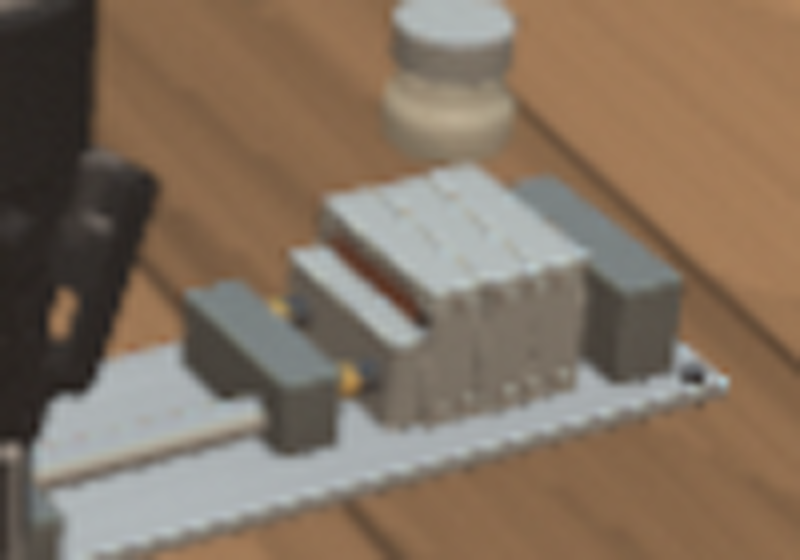

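View pics/c38.png

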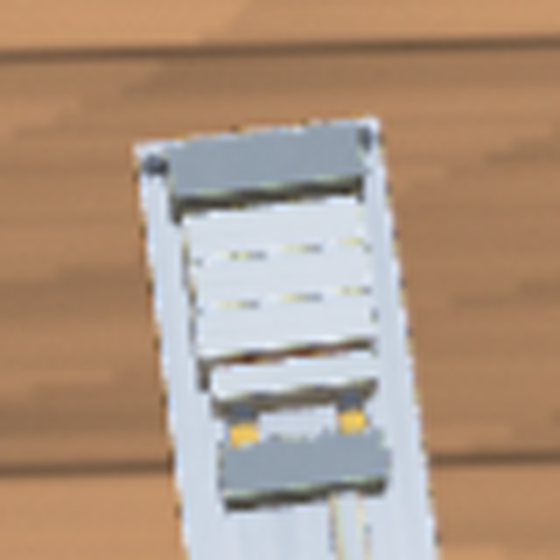

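>>> send_rows(
  deltas=[
    [0,0.024,0.012,0,0,0,0.66],
    [0,0.049,0.019,0,0,0,0.66],
    [0,0.075,0.021,0,0,0,0.66],
    [0,0.1005,0.0175,0,0,0,0.66],
    [0,0.125,0.0095,0,0,0,0.66],
    [0,0.142,0.001,0,0,0,0.66],
    [0,0.142,0.001,0,0,0,0.66],
  ],
)

```text
t: 39.6
position: [553.6, -121.3, 79.4]
ee_rot: [[0.001, 0.919, 0.394], [-0.002, 0.394, -0.919], [-1.0, 0.001, 0.002]]
wrist_force: [0.5, -0.1, 0.3]
gripper_width: 0.342
```

>>> send_rows(
  deltas=[
    [0,-0.017,0.0093,0,0,0,0.66],
    [0,-0.048,0.019,0,0,0,0.66],
    [0,-0.0805,0.0205,0,0,0,0.66],
    [0,-0.112,0.014,0,0,0,0.66],
    [0,-0.142,-0.001,0,0,0,0.66],
    [0,-0.142,-0.001,0,0,0,0.66],
  ],
)

```text
t: 40.35
position: [419.4, -176.9, 79.7]
ee_rot: [[0.001, 0.921, 0.391], [-0.001, 0.391, -0.921], [-1.0, 0.001, 0.001]]
wrist_force: [-0.2, -1.1, 0.8]
gripper_width: 0.339
```

Run:
```python
from h import *
s=snap("side"); crop(s,320,420,210,280,8,"c39");t=snap("top");crop(t,290,370,160,240,7,"c40")
o=rep(); print((HR.T@(o["position"]-H(0))).round(1))
```

```text
40.45 [-0.58  0.27 -0.53  0.77  0.    0.59] [ 421.9 -177.4   79.9] [ 0.7 -0.2  0. ] 0.34
[-79.9  -0.1  -1.2]
```

View pics/c39.png

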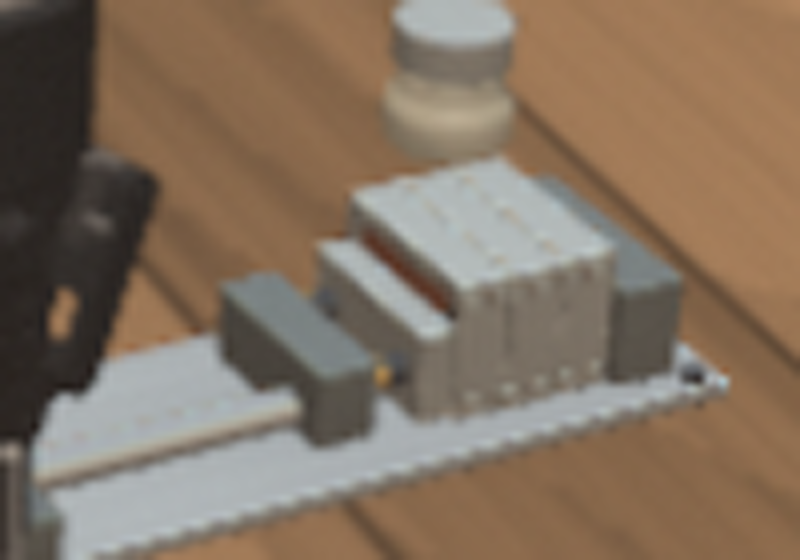

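View pics/c40.png

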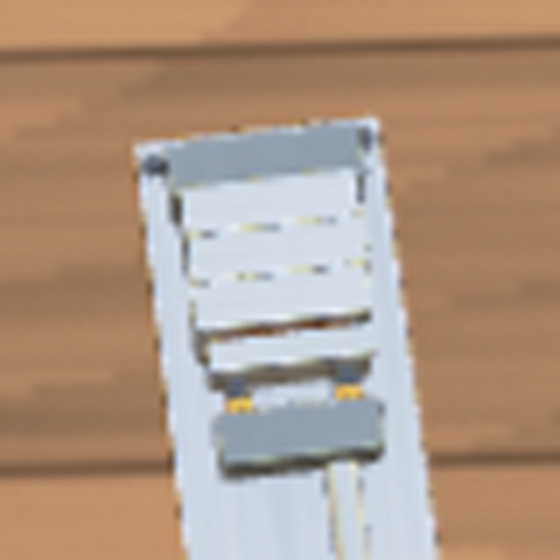

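>>> send_rows(
  deltas=[
    [0,0.024,0.012,0,0,0,0.66],
    [0,0.045,0.019,0,0,0,0.66],
    [0,0.06,0.0205,0,0,0,0.66],
    [0,0.067,0.0205,0,0,0,0.66],
    [0,0.067,0.0205,0,0,0,0.66],
    [0,0.067,0.0205,0,0,0,0.66],
  ],
)

```text
t: 41.2
position: [491.6, -169.2, 79.5]
ee_rot: [[0.002, 0.92, 0.393], [-0.001, 0.393, -0.92], [-1.0, 0.001, 0.001]]
wrist_force: [-0.4, -0.7, -0.0]
gripper_width: 0.342
```

>>> send_rows(
  deltas=[
    [0,-0.018,0,0,0,0,0.66],
    [0,-0.043,-0.0085,0,0,0,0.66],
    [0,-0.067,-0.0205,0,0,0,0.66],
    [0,-0.0675,-0.0205,0,0,0,0.66],
    [0,-0.0675,-0.0205,0,0,0,0.66],
  ],
)

```text
t: 41.82
position: [421.5, -177.3, 79.8]
ee_rot: [[0.003, 0.92, 0.392], [-0.001, 0.392, -0.92], [-1.0, 0.002, 0.002]]
wrist_force: [0.9, -0.3, 0.2]
gripper_width: 0.344
```

Run:
```python
from h import *
s=snap("side"); crop(s,320,420,210,280,8,"c41");t=snap("top");crop(t,290,370,160,240,7,"c42")
o=rep(); print((HR.T@(o["position"]-H(0))).round(1))
```

```text
41.92 [-0.58  0.27 -0.53  0.77  0.    0.59] [ 421.9 -177.1   79.7] [ 0.3  0.5 -1. ] 0.341
[-79.7  -0.   -1.5]
```

View pics/c41.png

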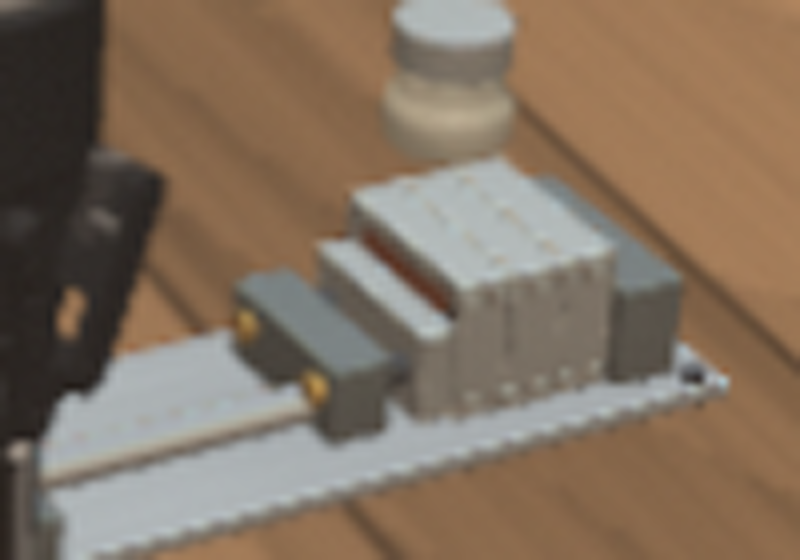

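View pics/c42.png

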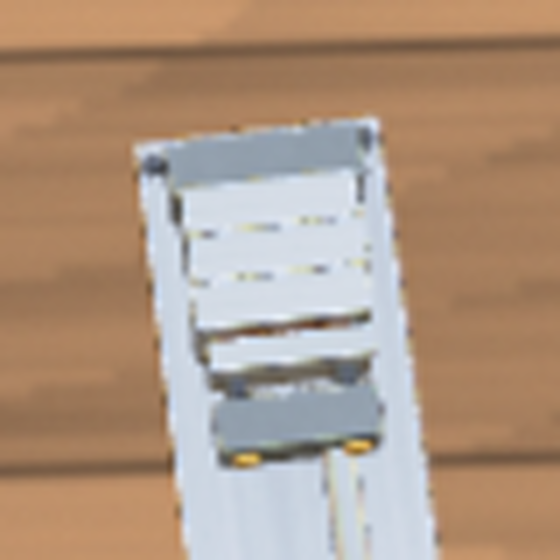

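>>> send_rows(
  deltas=[
    [0,0,0,0,0,0,0.5],
    [0,0,0,0,0,0,0.4],
    [0,0,0,0,0,0,0.4],
    [-0.03,0,0,0,0,0,0.4],
    [-0.07,0,0,0,0,0,0.4],
    [-0.12,0,0,0,0,0,0.4],
    [-0.16,0,0,0,0,0,0.4],
    [-0.16,-0.05,0,0,0,0,0.4],
    [-0.16,-0.1,0,0,0,0,0.4],
    [-0.16,-0.13,0,0,0,0,0.4],
    [-0.16,-0.13,0,0,0,0,0.4],
  ],
)

```text
t: 43.3
position: [300.3, -228.1, 239.6]
ee_rot: [[0.002, 0.921, 0.39], [-0.002, 0.39, -0.921], [-1.0, 0.001, 0.002]]
wrist_force: [1.0, 0.3, -0.0]
gripper_width: 0.6
```

Run:
```python
from h import *
s=snap("side","s43"); crop(s,260,420,190,310,5,"c43");t=snap("top","t44");crop(t,290,410,170,310,4.2,"c44")
o=rep()
print("home handle proj top z104",proj("top",H(0)+UP*104).round(1),"l=.15",proj("top",H(.15)+UP*104).round(1))
for l in (0,.15): print("side",l,((proj("side",H(l)+UP*73)-[260,190])*5).round(),((proj("top",H(l)+UP*104)-[290,170])*4.2).round())
```

```text
43.4 [-0.86  0.01 -0.37  1.19  0.    0.3 ] [ 301.7 -227.8  239.5] [0.4 0.3 0.5] 0.6
home handle proj top z104 [[396.4 280.9]] l=.15 [[396.7 272.6]]
side 0 [[261. 452.]] [[447. 466.]]
side 0.15 [[308. 445.]] [[448. 431.]]
```

View pics/c43.png

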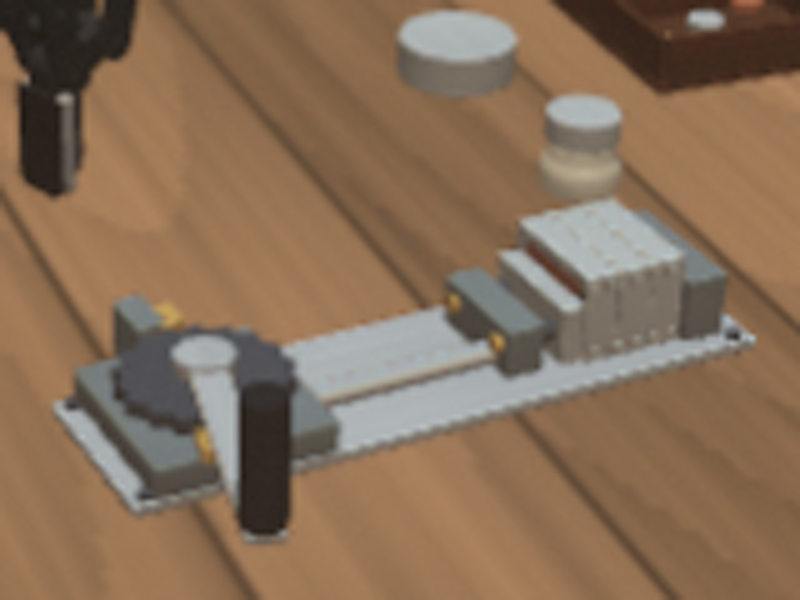

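View pics/t44.png

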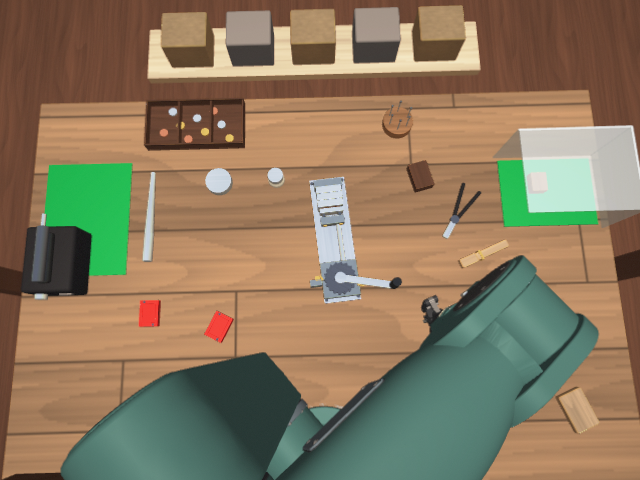

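Run:
```python
from h import *
o=rep(); print(np.abs(o["qvel"]).max()); print(order.sign_off())
```

```text
43.4 [-0.86  0.01 -0.37  1.19  0.    0.3 ] [ 301.7 -227.8  239.5] [0.4 0.3 0.5] 0.6
0.022392106562445904
the job is handed in; nothing more can be done
None
```

I found three ring moulds on the bench (the two plain red look-alikes were left alone). I stood all three on their long edges on the clamp bed, pumped the lever until the row was clamped, parked the lever and handed the job in at 43 s.

My last checks came from the final side and top pictures:
- **Row:** the moulds stand upright and square, pressed against the end jaw. The last measurement, taken before clamping, had them within about 2 mm of the centre line.
- **Pressure plate:** no brass shows between plate and carriage. The carriage has moved about 84 mm, which puts the plate about 8 mm in, or half-way.
- **Lever:** the handle is within about 0.02 rad of home, and the gripper is clear with about zero wrist force.
- **Bystanders:** those visible look unmoved. The final top view has the mallet behind the arm, so I did not recheck it, but nothing worked near it.

One thing did not go as expected. Midway through pumping, before the plate touched anything, the row closed up and its front edge stood about 13 mm from the end jaw. I don't know whether that was the announced knock or a light touch by the gripper. The moulds stayed upright and aligned, and the clamp pushed them back to the jaw.

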